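Change over the vials on the reciprocating shaker

TASK

Change over the shaker: squeeze the sprung hold-down bar together and take it out, stand the finished vials (black caps) upright in the steel tray, and stand every new vial (blue and white caps) from the bench in the white nest, one to a pocket. Then fit the bar again: squeeze it, lower it between the two blue cheeks over the vials and let it spring out so that a pin sits in each cheek hole. Last, run the loaded carriage by its red knob all the way to the back stop and then all the way forward to the front stop to feel that it runs freely, and leave it there with everything in place; leave the beaker and the rinse bottle alone.

Things in the scene. Friction and masses are not known exactly. Their poses are not given: they have to be found in the camera images.
- shaker: White bench shaker housing, fixed, 216 mm deep (x) by 226 mm wide (y) by 46 mm high, control panel on its front (-x) face; origin in the middle of its underside. On it a carriage slides along x on two rods. The bench left of it is clear but for the new vials up to a closed laptop, 23 mm thick, from x = 0.62 m; the bar can be laid there in front of the vials, along y, at x = 0.425 m, y = 0.285 m
- carriage_center (a point): Middle of the carriage's underside, 60 mm above the bench; axes as the shaker: x = sliding direction, to the back, y = along the row of pockets, z up. Aluminium plate 116 x 212 x 6 mm; on it a white nest block 46 (x) by 182 mm (y), top at z = 26 mm, and at either end an upright blue cheek, 40 mm wide, 8 mm thick, top at z = 96 mm. Open from above between the cheeks
- carriage (a joint): Carriage travel (m): 0 = front stop, nearest the robot; 0.080 = back stop. It starts at the front. About 3 N of friction, no spring; it stays where it is left
- knob (a point): Upright red knob at the carriage's front edge, 18 mm diameter, 34 mm tall, on a stem 11 mm thick; this point is on its axis, 10 mm below its top, 56 mm in front of the row of pockets and 60 mm above the carriage's underside. Axes as the carriage
- pocket_2 (a point): Middle of the floor of the middle one of the five pockets. The pockets are round, 27 mm diameter, 16 mm deep, chamfered 2 mm, in a row along the carriage's y axis at 34 mm spacing (-68, -34, 0, 34, 68 mm from this point); their floors are 10 mm above the carriage's underside. Axes as the carriage
- recess_left (a point): The square hole (16 x 16 mm, right through) in the cheek at the carriage's +y end: on the hole's centre line, 7 mm out from the cheek's inner face, where a pin tip comes to lie; 78 mm above the carriage's underside, x = 0. The cheeks' inner faces are 190 mm apart. Axes as the carriage
- recess_right (a point): the same for the cheek at the carriage's -y end
- hold_bar: Sprung telescopic hold-down bar, along its own y axis, 208 mm from pin tip to pin tip when free, same shape at both ends (either end fits either cheek), about 190 g. Origin on its axis, midway between its two yellow finger plates when free. At the start it is fitted. On the bench it lies on its plates' flats, axis 21 mm up. Fitted with the flats level it clears the vial caps by about 2 mm
- bar_slide (a joint): Shortening of the bar (m): 0 = free, 0.024 = hard stop (pin tips then 184 mm apart), about 0.004 when fitted, with the shoulders against the cheeks' inner faces. The spring pushes out with 2 N at 0, 8 N at 0.024
- plate_a (a point): Middle of the finger plate on the bar's -y half, on the axis: yellow square, 42 x 42 mm, 6 mm thick, standing across the bar. The two plates' outer faces are 62 mm apart when free, 38 mm at the hard stop. To squeeze, grip the outer faces firmly (over 30 N) from above, fingertips at least 6 mm above the axis (the bare rod there is 12 mm thick)
- plate_b (a point): the same for the finger plate on the bar's sliding +y half
- pin_a (a point): Tip of the pin at the bar's -y end: pin 10 mm diameter, 7 mm long, behind it a shoulder of 18 mm diameter, then a grey roller of 30 mm diameter from 94 mm to 66 mm off the middle of the free bar, then bare rod to the finger plate
- pin_b (a point): the same for the bar's sliding +y end
- vial_0: New sample vial with blue cap, 23 mm diameter, 42 mm high, the cap (20 mm diameter) its top 6 mm. Origin in the middle of its underside, z up. 14 g. May be absent
- vial_1: New sample vial with white cap, 23 mm diameter, 42 mm high, the cap (20 mm diameter) its top 6 mm. Origin in the middle of its underside, z up. 14 g. May be absent
- vial_2: New sample vial with white cap, 23 mm diameter, 42 mm high, the cap (20 mm diameter) its top 6 mm. Origin in the middle of its underside, z up. 14 g. May be absent
- vial_3: New sample vial with blue cap, 23 mm diameter, 42 mm high, the cap (20 mm diameter) its top 6 mm. Origin in the middle of its underside, z up. 14 g. May be absent
- vial_4: New sample vial with white cap, 23 mm diameter, 42 mm high, the cap (20 mm diameter) its top 6 mm. Origin in the middle of its underside, z up. 14 g. May be absent
- spent_0: Finished vial with black cap, in a pocket of the nest at the start; same size and origin as the new ones. May be absent
- spent_1: Finished vial with black cap, in a pocket of the nest at the start; same size and origin as the new ones. May be absent
- spent_2: Finished vial with black cap, in a pocket of the nest at the start; same size and origin as the new ones. May be absent
- tray_in (a point): Middle of the inner floor (3 mm above the bench) of a fixed square steel tray, 130 x 130 mm outside, 20 mm high, walls 3 mm; axes along its sides, z up
- beaker: Bystander: glass beaker, 73 mm diameter, 94 mm high; origin in the middle of its underside
- rinse_bottle: Bystander: white bottle with white cap, 56 mm diameter, 115 mm high; origin in the middle of its underside

How it is judged:
By the outcome, as a careful person would: the job done as asked, in the order asked, and still so for the second after the job is handed in, with the robot touching nothing.
Of vial_0, vial_1, vial_2, vial_3, vial_4 only 3 to 5 are there at a start; the rules pass over those that are not, and their reading is None.
Of spent_0, spent_1, spent_2 only 2 to 3 are there at a start; the rules pass over those that are not, and their reading is None.
At some moment in a run one of hold_bar may be knocked a few centimetres aside while the robot is not near it.
It also fails if it takes over 210 s, if anything falls off the work surface, if the arm or the gripper's body presses on something with over 40 N, if the wrist force passes 120 N, or if a joint passes its speed limit or range.

ROBOT

A 7-joint arm with a two-finger parallel gripper is mounted at the origin on a cart in front of the work surface, level with it; the furniture and walls round the work are solid. World frame = base frame: x ahead of the robot, y to its left, z up, the work surface at z = 0. Lengths are in m, angles in rad, forces in N, time in s.
With the tool pointing down it reaches from about 0.4 to 0.875 m from the base axis. Payload 4.4 kg.
Tool frame: the origin (TCP) lies at the very end of the fingers, on their centre line; the grasp point (between the pads) lies 19 mm behind it (robot.tcp_to_grasp is the distance from the TCP to the grasp point, in m); z points along the fingers, y is the line along which they close (so a half turn about z gives the same grasp; the last joint's range is limited). The gripper opens to 85 mm and grips with 20 to 120 N. Pads are 22 mm wide; open, the fingers measure 114 mm over their backs; the gripper's body (76 mm by 85 mm) begins 54 mm behind the grasp point. The pads swing forward as they close: fully open they stand 13 mm farther back than shut.
Start: joints at [-1.2, 0.628, 0.038, 1.517, -0.027, 0.996, -0.02], TCP at [0.275, 0.589, 0.231] pointing down, gripper open.
Joint ranges: [-3.06, 3.06], [-0.37, 2.12], [-1.25, 1.32], [0.18, 2.47], [-1.1, 4.24], [0.23, 1.98], [-2.94, 2.94]. Speed limits (rad/s): [2.57, 2.57, 3.14, 3.14, 3.14, 3.14, 3.14].

INTERFACE

Orientations are given as a unit quaternion [w, x, y, z].
In Python, from rig import robot gives the robot as it stands. The module is installed in compiled form; this text tells all that it offers.
- The arm moves only by the tool move_arm, never from a script. Its argument "deltas" is a list that holds one entry, the list of rows, each a list of 7 numbers: the shift along the world's x, y, z in mm, then the turn, a rotation vector about the world's x, y, z in rad, then the opening, from -1 (shut) to 1 (fully open). In form: [[[x, y, z, wx, wy, wz, grip], ...]]. A call has 1 to 5 rows; each row is the pose to reach, as a shift and turn from the pose commanded when the call began; what a row does not reach only later rows make up. A row lasts 1/8 s, in which the tool goes at most 62.5 mm and 10.7 degrees, less where a joint would pass 70% of its speed; a pose out of reach is approached as far as the arm can. A call with a gripper value outside its range is refused whole. The fingers move at their own pace and stop on an object; the grip force is fixed at half the most. Time passes only in rows, so rows that repeat a pose let the fingers close. It gives the time, the measured TCP pose, the force, the opening and the grip force at its end, in the units of the state.
- robot.sense(): the state, without advancing time (a new reading comes with each control period).
- robot.capture(name): name is "scene" or "top" or "wrist"; returns a dict with "img" (420x560x3 uint8, red, green, blue), "range_z" (420x560 float32, m along the optical axis (not along the pixel's ray), 0 where there is no reading), "mtx" (3x3 intrinsics, pixels), "extrinsics" (4x4, takes a point from camera to world coordinates); the wrist camera has in their place "tool_from_camera" (4x4, takes a point from camera to tool coordinates, whose origin is the TCP and whose axes are the flange's). Camera axes: x right, y down, z forward; pixel columns grow to the right and rows downward; lengths in m; the calibration is good to about 2 mm. A picture is of the moment at which its call begins: read the wrist's pose just before it.
- robot.job_done(): hands the job in; it is judged then, once.
Trained networks look in the newest picture that a camera, given by its name, has taken for a name from the list of things; names that differ only in an ending like _2 or _b are one class to them, and where a whole thing is asked for, a point or a joint stands for the part that bears it (a point fixed in the world has none). Each returns a list of dicts, best first, with "confidence" (0 to 1); they miss things now and then, are a little off and sometimes report something else, mostly with a low value. They report only what shows in the picture. A call takes as long as a camera call.
- robot.recognise(thing, camera): "centre" ([x, y, z] in m, in the coordinates of the camera as it stood for that picture, good to about 4 mm: the middle of the surface that is visible of it).
- robot.outline_of(thing, camera): "pixels" (420x560 bool, what is visible of it).
The state is a dict: "time_s": time; "q": joint angles; "joint_vel": joint speeds; "effort": joint torques, N m; "tcp_pos": TCP position; "tool_rot": TCP orientation; "contact_force": force on the tool from outside, world axes, zero at the start; "wrist_torque": the same for the moment, N m; "grip_width": opening from 0.0 (shut) to 1.0 (fully open); "grasp_force": force on a finger pad.
Only numpy, scipy, OpenCV 4.12 (cv2) and the standard library are available. Lean on these libraries where they do the work, as an engineer would, in place of code of your own. Each camera call takes 0.05 s, during which the arm holds its last target. There are 200 camera calls.

## Working session

There is one attempt and no reset: what is moved stays moved. The work goes in short steps, Python scripts to look and compute and a tool call to move; the robot and the scene stay as the last step left them, time stands still between calls to the robot, and variables do not carry over. Pictures are saved under pics/ and viewed, at most 14 in all, crops included, and the job is handed in when it is done.

Besides the shell and the picture viewer there is one more tool, called after "Emit:" by a JSON object that holds its "method" and its "body", one argument or row to a line. move_arm: Moves the arm, as the interface text tells. Its arguments: {"type":"object","properties":{"deltas":{"type":"array","items":{"type":"array","items":{"type":"array","items":{"type":"number"}}}}},"required":["deltas"]}

```bash
mkdir -p pics; cat > h.py <<'E'
import numpy as np, cv2
from rig import robot
from scipy.spatial.transform import Rotation as R
def cap(name):
    s=robot.sense(); c=robot.capture(name)
    if 'extrinsics' in c: T=np.array(c['extrinsics'])
    else:
        q=s['tool_rot']; W=np.eye(4); W[:3,:3]=R.from_quat([q[1],q[2],q[3],q[0]]).as_matrix(); W[:3,3]=s['tcp_pos']; T=W@np.array(c['tool_from_camera'])
    c['T']=T; return c
def cloud(c):
    z=c['range_z']; v,u=np.mgrid[:z.shape[0],:z.shape[1]]; K=c['mtx']
    P=np.stack([(u-K[0,2])/K[0,0]*z,(v-K[1,2])/K[1,1]*z,z],-1)
    P=P@c['T'][:3,:3].T+c['T'][:3,3]; P[z<=0]=np.nan; return P
def save(c,n): cv2.imwrite('pics/'+n,c['img'][:,:,::-1])
def w(c,p): return c['T'][:3,:3]@np.array(p)+c['T'][:3,3]
def st():
    s=robot.sense(); print('t',round(s['time_s'],2),'tcp',np.round(s['tcp_pos'],4),'q',np.round(s['tool_rot'],3),'F',np.round(s['contact_force'],1),'g',round(s['grip_width'],3),round(s['grasp_force'],1)); print('j',np.round(s['q'],2))
E
python3 - <<'E'
from h import *
st()
print(robot.tcp_to_grasp)
for n in ['scene','top']:
    c=cap(n); save(c,n+'0.png'); print(n,np.round(c['T'],3).tolist(),np.round(c['mtx'],1).tolist())
    for t in ['shaker','carriage_center','knob','hold_bar','plate_a','pin_a','vial_0','spent_0','tray_in','beaker','rinse_bottle']:
        try: print(t,[(np.round(w(c,d['centre']),3).tolist(),round(d['confidence'],2)) for d in robot.recognise(t,n)[:6]])
        except Exception as e: print(t,e)
E
```

```text
t 0.0 tcp [0.2747 0.5884 0.2304] q [-0.     0.217  0.976 -0.001] F [-0.3 -0.6 -0.9] g 0.999 0.0
j [-1.2   0.63  0.04  1.52 -0.03  1.   -0.02]
0.0187
scene [[-0.663, -0.289, 0.691, -0.329], [-0.749, 0.269, -0.606, 0.751], [-0.011, -0.919, -0.395, 0.632], [0.0, 0.0, 0.0, 1.0]] [[486.6, 0.0, 278.3], [0.0, 486.6, 210.6], [0.0, 0.0, 1.0]]
shaker [([0.49, 0.005, 0.058], 0.8)]
carriage_center [([0.493, -0.024, 0.084], 0.72), ([0.56, 0.378, 0.028], 0.27), ([0.641, -0.404, 0.064], 0.23)]
knob [([0.499, -0.021, 0.082], 0.63)]
hold_bar [([0.514, -0.046, 0.139], 0.95)]
plate_a [([0.514, -0.035, 0.102], 0.7), ([0.514, -0.042, 0.142], 0.66), ([0.519, -0.006, 0.137], 0.52)]
pin_a [([0.51, -0.041, 0.143], 0.68), ([0.522, -0.011, 0.142], 0.52), ([0.495, -0.022, 0.08], 0.27)]
vial_0 [([0.51, 0.336, 0.032], 0.75), ([0.556, 0.287, 0.025], 0.6), ([0.558, 0.376, 0.03], 0.58), ([0.56, 0.203, 0.027], 0.56), ([0.507, 0.259, 0.026], 0.48)]
spent_0 [([0.52, 0.001, 0.103], 0.62), ([0.513, -0.037, 0.098], 0.55)]
tray_in [([0.504, -0.356, 0.003], 0.8)]
beaker [([0.643, -0.402, 0.061], 0.78)]
rinse_bottle [([0.648
[... 262 characters left out ...]
[0.503, -0.042, 0.068], 0.62), ([0.525, 0.017, 0.145], 0.38)]
knob [([0.504, -0.041, 0.062], 0.7)]
hold_bar [([0.521, -0.048, 0.143], 0.9), ([0.511, 0.252, 0.043], 0.69), ([0.566, 0.365, 0.04], 0.25), ([0.501, -0.044, 0.063], 0.16)]
plate_a [([0.517, -0.045, 0.148], 0.81), ([0.526, 0.017, 0.142], 0.52)]
pin_a [([0.515, -0.046, 0.143], 0.9), ([0.526, 0.022, 0.142], 0.48), ([0.564, 0.2, 0.045], 0.28)]
vial_0 [([0.563, 0.283, 0.043], 0.54), ([0.515, 0.328, 0.041], 0.51)]
spent_0 [([0.523, 0.017, 0.145], 0.58), ([0.505, -0.041, 0.063], 0.26)]
tray_in [([0.5, -0.349, 0.006], 0.69), ([0.564, -0.05, 0.057], 0.17)]
beaker [([0.656, -0.418, 0.041], 0.62)]
rinse_bottle [([0.652, -0.309, 0.089], 0.74)]
```

View pics/scene0.png

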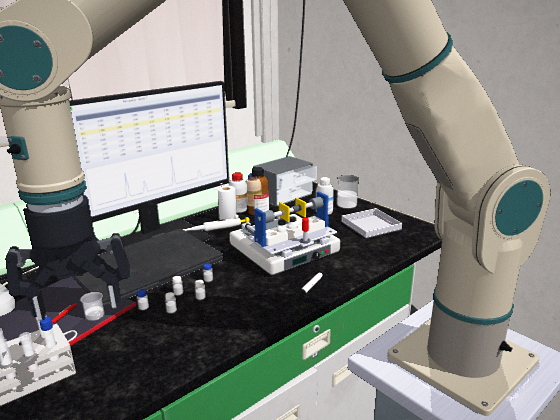

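View pics/top0.png

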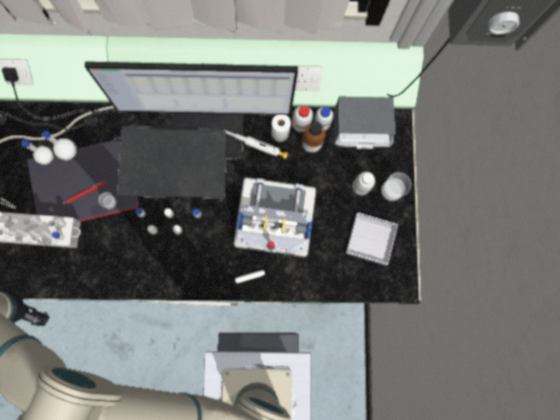

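The scene picture shows the shaker at (285,240), with the yellow bar plates at (292,210) and the red knob at (305,226). Five new vials stand around (140–208, 270–305), the tray is at (372,222), and a loose white marker lies in front of the shaker at (313,282). The top view agrees: shaker at (275,218), vials at (140–197, 212–230), tray at (372,238). I'll move over the vials first.

Emit:
{"method": "move_arm", "body": {
  "deltas": [
    [[50,-60,60,0,0,0.15,1],[90,-120,120,0,0,0.3,1],[120,-180,170,0,0,0.44,1],[140,-240,170,0,0,0.44,1],[155,-298,170,0,0,0.44,1]]
  ]
}}

```text
time_s: 1.82
tcp_pos: [0.4062, 0.3578, 0.3863]
tool_rot: [0.001, -0.002, 1.0, 0.001]
contact_force: [1.5, -0.4, -0.2]
grip_width: 1.001
grasp_force: 0.0
```

```bash
python3 - <<'E'
from h import *
st()
c=cap('wrist'); save(c,'w1.png'); print(np.round(c['T'],3).tolist(), np.round(c['mtx'],0).tolist())
for t in ['vial_0','hold_bar','shaker']:
    print(t,[(np.round(w(c,d['centre']),3).tolist(),round(d['confidence'],2)) for d in robot.recognise(t,'wrist')[:7]])
E
```

```text
t 1.82 tcp [0.4062 0.3578 0.3863] q [ 0.001 -0.002  1.     0.001] F [ 1.5 -0.4 -0.2] g 1.001 0.0
j [-0.74  0.33 -0.05  1.59  0.02  1.22  0.78]
[[-0.003, 0.962, 0.275, 0.337], [1.0, 0.002, 0.002, 0.359], [0.002, 0.275, -0.962, 0.53], [0.0, 0.0, 0.0, 1.0]] [[372.0, 0.0, 280.0], [0.0, 372.0, 213.0], [0.0, 0.0, 1.0]]
vial_0 [([0.514, 0.256, 0.039], 0.91), ([0.56, 0.284, 0.032], 0.66), ([0.505, 0.335, 0.044], 0.66), ([0.561, 0.371, 0.037], 0.65), ([0.561, 0.201, 0.032], 0.61)]
hold_bar [([0.529, 0.053, 0.143], 0.52)]
shaker [([0.534, 0.049, 0.051], 0.66), ([0.513, 0.06, 0.082], 0.56)]
```

```bash
cat >> h.py <<'E'
def caps(c,boxes,zlo,zhi,minn=25):
    P=cloud(c); m=(P[...,2]>zlo)&(P[...,2]<zhi)&(P[...,0]>boxes[0])&(P[...,0]<boxes[1])&(P[...,1]>boxes[2])&(P[...,1]<boxes[3])
    n,l,s,ce=cv2.connectedComponentsWithStats(m.astype(np.uint8),connectivity=4)
    out=[]
    for i in range(1,n):
        if s[i,4]<minn: continue
        Q=P[l==i]; zt=np.percentile(Q[:,2],80); q=Q[Q[:,2]>zt-0.004]
        (cx,cy),(a,b),an=cv2.minAreaRect((q[:,:2]*1000).astype(np.float32)); out.append((round(cx/1000,4),round(cy/1000,4),round(zt,4),round(a,1),round(b,1),s[i,4],np.round(c['img'][l==i].mean(0)).astype(int).tolist()))
    return out
E
python3 - <<'E'
from h import *
s=robot.sense(); st(); c=cap('wrist')
for o in caps(c,(0.45,0.61,0.15,0.42),0.030,0.06): print(o)
E
```

```text
t 2.02 tcp [0.4056 0.3583 0.3855] q [ 0.    -0.     1.     0.001] F [-0.3  0.5 -0.1] g 1.001 0.0
j [-0.74  0.33 -0.05  1.59  0.02  1.22  0.78]
(0.5151, 0.3323, np.float64(0.0437), 19.2, 18.9, np.int32(216), [235, 233, 229])
(0.5158, 0.2551, np.float64(0.0438), 18.4, 18.7, np.int32(223), [195, 191, 186])
(0.5674, 0.2834, np.float64(0.0436), 18.3, 19.3, np.int32(218), [193, 190, 185])
(0.5674, 0.2011, np.float64(0.0433), 19.2, 11.6, np.int32(156), [114, 133, 182])
(0.5682, 0.3722, np.float64(0.0438), 17.9, 18.7, np.int32(216), [106, 130, 186])
```

Emit:
{"method": "move_arm", "body": {
  "deltas": [
    [[10,-62,0,0,0,0,1],[10,-124,0,0,0,0,1],[10,-186,0,0,0,0,1],[10,-248,0,0,0,0,1],[10,-310,0,0,0,0,1]]
  ]
}}

```text
time_s: 2.7
tcp_pos: [0.4148, 0.0492, 0.3845]
tool_rot: [-0.0, -0.004, 1.0, 0.0]
contact_force: [1.3, -0.4, 0.1]
grip_width: 1.005
grasp_force: 0.0
```

```bash
python3 - <<'E'
from h import *
st()
c=cap('wrist'); save(c,'w2.png'); np.save('P2.npy',cloud(c))
for t in ['hold_bar','plate_a','pin_a','knob','spent_0','shaker']:
    print(t,[(np.round(w(c,d['centre']),3).tolist(),round(d['confidence'],2)) for d in robot.recognise(t,'wrist')[:7]])
E
```

```text
t 2.7 tcp [0.4148 0.0492 0.3845] q [-0.    -0.004  1.     0.   ] F [ 1.3 -0.4  0.1] g 1.005 0.0
j [-0.29  0.12  0.12  1.87 -0.02  1.15  1.41]
hold_bar [([0.515, -0.046, 0.148], 0.61)]
plate_a [([0.52, 0.016, 0.145], 0.87), ([0.514, -0.004, 0.106], 0.49)]
pin_a [([0.517, -0.044, 0.145], 0.79)]
knob [([0.493, -0.04, 0.073], 0.57)]
spent_0 [([0.514, -0.039, 0.108], 0.66), ([0.517, -0.001, 0.109], 0.63), ([0.513, -0.056, 0.139], 0.61), ([0.562, 0.196, 0.033], 0.31)]
shaker [([0.509, -0.03, 0.07], 0.87)]
```

View pics/w2.png

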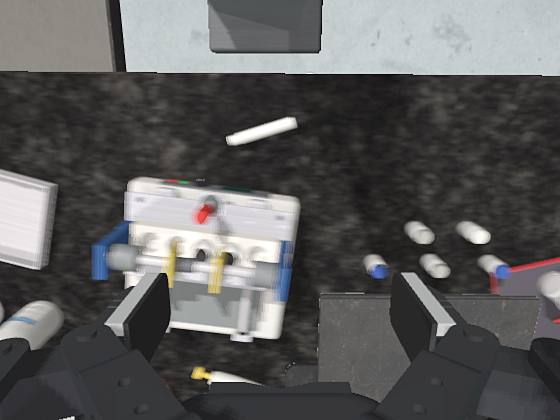

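The picture shows the shaker yawed slightly. The roller ends are at (122,257) and (268,277), the plates at (172,263) and (217,272), the knob at (205,210), and black caps at (201,255) and (226,258). The five new vials are at (376–495, 232–268). Next I'll fit the pose from colour and depth.

```bash
cat >> h.py <<'E'
def comps(P,m,minn=20):
    n,l,s,ce=cv2.connectedComponentsWithStats(m.astype(np.uint8),connectivity=8)
    o=[]
    for i in range(1,n):
        if s[i,4]<minn: continue
        Q=P[l==i]; (cx,cy),(a,b),an=cv2.minAreaRect((Q[:,:2]*1000).astype(np.float32))
        o.append((np.round([cx,cy],1).tolist(),'size',round(a,1),round(b,1),'ang',round(an,1),'z',np.round(np.percentile(Q[:,2],[5,50,95])*1000,1).tolist(),'mean',np.round(Q.mean(0)*1000,1).tolist(),int(s[i,4])))
    return o
def hsv(c): return cv2.cvtColor(c['img'],cv2.COLOR_RGB2HSV).astype(int)
E
cat > shk.py <<'E'
from h import *
def look(cam):
    c=cap(cam); P=cloud(c); H=hsv(c); h,s,v=H[...,0],H[...,1],H[...,2]
    z=P[...,2]; box=(P[...,0]>.4)&(P[...,0]<.7)&(P[...,1]>-.2)&(P[...,1]<.14)
    print('cheeks',*comps(P,box&(h>100)&(h<130)&(s>110)&(z>.148)),sep='\n ')
    print('plates',*comps(P,box&(h>18)&(h<34)&(s>110)&(z>.150)),sep='\n ')
    print('knob',*comps(P,box&((h<8)|(h>172))&(s>130)&(z>.11)),sep='\n ')
    print('rollers',*comps(P,box&(s<70)&(z>.145)&(z<.157)),sep='\n ')
    return c,P
if __name__=='__main__':
    st(); look('wrist')
    print('--top'); look('top')
E
python3 shk.py
```

```text
t 3.05 tcp [0.415  0.0515 0.3845] q [-0.    -0.004  1.     0.   ] F [ 0.7 -0.8 -0.4] g 1.001 0.0
j [-0.29  0.12  0.12  1.87 -0.02  1.15  1.41]
cheeks
 ([507.4, -138.9], 'size', 8.9, 41.1, 'ang', 82.2, 'z', [149.7, 156.8, 158.5], 'mean', [506.1, -137.7, 155.7], 399)
 ([532.2, 57.4], 'size', 8.1, 39.8, 'ang', 82.7, 'z', [152.3, 157.3, 158.5], 'mean', [529.7, 57.7, 156.8], 265)
plates
 ([467.8, -36.1], 'size', 19.9, 150.3, 'ang', 58.4, 'z', [151.4, 156.5, 158.4], 'mean', [513.1, -64.0, 159.3], 210)
 ([522.7, -14.5], 'size', 5.5, 41.4, 'ang', 82.2, 'z', [152.1, 157.0, 158.5], 'mean', [521.7, -14.1, 156.6], 195)
knob
 ([463.2, -32.8], 'size', 15.8, 15.8, 'ang', 12.9, 'z', [113.3, 130.4, 132.2], 'mean', [461.9, -31.8, 127.3], 240)
rollers
 ([509.6, -119.7], 'size', 31.6, 25.2, 'ang', 84.0, 'z', [145.9, 149.5, 151.6], 'mean', [508.3, -117.2, 149.2], 509)
 ([529.7, 37.8], 'size', 30.5, 24.5, 'ang', 85.8, 'z', [145.8, 149.5, 151.5], 'mean', [528.1, 36.9, 149.3], 474)
--top
cheeks
 ([503.2, -139.1], 'size', 7.8, 34.4, 'ang', 82.5, 'z', [151.0, 156.0, 161.0], 'mean', [503.6, -139.0, 156.0], 37)
plates
knob
 ([444.0, -31.0], 'size', 13.6, 46.5, 'ang', 79.8, 'z', [117.2, 129.0, 376.3], 'mean', [458.0, -32.9, 153.5], 26)
rollers
 ([507.8, -118.1], 'size', 27.9, 26.2, 'ang', 78.0, 'z', [145.3, 149.0, 154.7], 'mean', [509.1, -118.6, 149.3], 69)
```

Emit:
{"method": "move_arm", "body": {
  "deltas": [
    [[30,-25,-45,0,0,-0.128,0.65],[60,-50,-90,0,0,-0.128,0.65],[85,-75,-130,0,0,-0.128,0.65],[105,-92,-165,0,0,-0.128,0.65],[105,-92,-165,0,0,-0.128,0.65]]
  ]
}}

```text
time_s: 3.78
tcp_pos: [0.5193, -0.0431, 0.2169]
tool_rot: [-0.003, 0.063, 0.998, -0.0]
contact_force: [-1.5, -0.3, -0.1]
grip_width: 0.824
grasp_force: 0.0
```

```bash
python3 - <<'E'
from shk import *
st(); c,P=look('wrist'); save(c,'w3.png')
E
```

```text
t 3.77 tcp [ 0.5193 -0.0431  0.2169] q [-0.003  0.063  0.998 -0.   ] F [-1.5 -0.3 -0.1] g 0.824 0.0
j [-0.09  0.47  0.17  1.89 -0.11  0.8   1.58]
cheeks
 ([507.3, -138.7], 'size', 9.1, 40.4, 'ang', 82.4, 'z', [149.5, 156.8, 158.1], 'mean', [506.4, -137.5, 155.6], 1395)
 ([532.5, 57.4], 'size', 9.3, 41.0, 'ang', 83.3, 'z', [149.8, 156.8, 158.1], 'mean', [531.3, 56.4, 155.7], 1395)
plates
 ([516.1, -66.0], 'size', 5.4, 41.3, 'ang', 82.4, 'z', [151.7, 156.8, 158.0], 'mean', [515.2, -65.6, 156.4], 697)
 ([522.9, -14.9], 'size', 6.3, 41.6, 'ang', 82.4, 'z', [152.5, 156.7, 158.1], 'mean', [521.3, -15.0, 156.4], 759)
knob
 ([463.9, -33.3], 'size', 16.6, 16.7, 'ang', 82.5, 'z', [129.1, 130.9, 132.2], 'mean', [463.9, -33.3, 130.7], 630)
rollers
 ([509.4, -118.9], 'size', 30.7, 24.1, 'ang', 82.8, 'z', [145.6, 149.5, 151.4], 'mean', [508.7, -117.0, 149.1], 1725)
 ([529.7, 38.0], 'size', 31.4, 24.5, 'ang', 82.7, 'z', [145.7, 149.5, 151.4], 'mean', [528.4, 36.1, 149.1], 1727)
 ([528.8, 53.9], 'size', 1.0, 8.9, 'ang', 84.8, 'z', [147.8, 149.1, 150.6], 'mean', [528.6, 54.0, 149.1], 20)
```

View pics/w3.png

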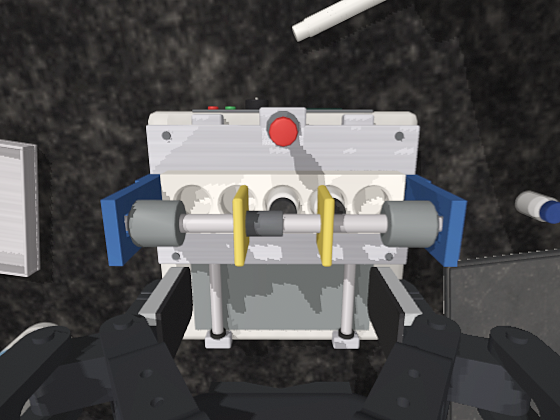

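The picture shows the gripper aligned over the bar, with plates at (240,225) and (326,225) and the knob at (284,130). Black caps show at (285,200) and (335,205).

Emit:
{"method": "move_arm", "body": {
  "deltas": [
    [[0,0,-30,0,0,0,0.65],[0,0,-60,0,0,0,0.65],[0,0,-77,0,0,0,0.65],[0,0,-77,0,0,0,0.65]]
  ]
}}

```text
time_s: 4.32
tcp_pos: [0.5196, -0.0412, 0.1433]
tool_rot: [-0.0, 0.061, 0.998, 0.0]
contact_force: [-0.4, -0.0, 0.4]
grip_width: 0.828
grasp_force: 0.0
```

```bash
python3 -c "
from h import *
st()"
```

```text
t 4.33 tcp [ 0.5196 -0.0412  0.1433] q [-0.     0.061  0.998  0.   ] F [-0.4 -0.   0.4] g 0.828 0.0
j [-0.07  0.58  0.14  1.96 -0.14  0.61  1.61]
```

Emit:
{"method": "move_arm", "body": {
  "deltas": [
    [[0,0.5,0,0,0,-0.006,0.2],[0,0.5,0,0,0,-0.006,-0.5],[0,0.5,0,0,0,-0.006,-1],[0,0.5,0,0,0,-0.006,-1],[0,0.5,0,0,0,-0.006,-1]]
  ]
}}

```text
time_s: 4.95
tcp_pos: [0.5198, -0.0423, 0.1428]
tool_rot: [-0.0, 0.065, 0.998, 0.0]
contact_force: [0.2, -0.3, -1.3]
grip_width: 0.41
grasp_force: 61.5
```

Emit:
{"method": "move_arm", "body": {
  "deltas": [
    [[0,0,0,0,0,0,-1],[0,0,0,0,0,0,-1]]
  ]
}}

```text
time_s: 5.2
tcp_pos: [0.5199, -0.0423, 0.1427]
tool_rot: [-0.0, 0.065, 0.998, 0.0]
contact_force: [-0.2, 0.2, -1.4]
grip_width: 0.415
grasp_force: 61.5
```

```bash
python3 - <<'E'
from shk import *
st(); c,P=look('wrist'); save(c,'w4.png')
E
```

```text
t 5.2 tcp [ 0.5199 -0.0423  0.1427] q [-0.     0.065  0.998  0.   ] F [-0.2  0.2 -1.4] g 0.415 61.5
j [-0.07  0.58  0.14  1.96 -0.14  0.61  1.6 ]
cheeks
 ([532.3, 57.2], 'size', 10.7, 40.9, 'ang', 82.2, 'z', [149.2, 156.6, 158.0], 'mean', [530.5, 56.2, 155.2], 3586)
 ([507.2, -138.4], 'size', 10.3, 40.9, 'ang', 82.4, 'z', [149.1, 156.6, 158.0], 'mean', [505.9, -136.9, 155.2], 3612)
plates
 ([516.6, -56.5], 'size', 5.9, 41.6, 'ang', 82.3, 'z', [150.6, 151.8, 152.9], 'mean', [515.4, -56.1, 151.8], 1245)
 ([520.7, -25.5], 'size', 6.1, 42.0, 'ang', 82.6, 'z', [150.5, 151.7, 153.0], 'mean', [519.3, -25.6, 151.8], 1290)
knob
 ([464.0, -33.4], 'size', 16.9, 16.6, 'ang', 38.4, 'z', [129.0, 130.9, 132.1], 'mean', [463.7, -33.3, 130.6], 1374)
rollers
 ([506.4, -60.7], 'size', 6.5, 1.8, 'ang', 84.4, 'z', [149.0, 153.6, 156.5], 'mean', [506.3, -60.9, 153.3], 139)
 ([511.8, -18.9], 'size', 6.3, 1.3, 'ang', 84.3, 'z', [149.0, 153.2, 156.6], 'mean', [511.9, -18.7, 153.1], 126)
 ([509.8, -107.9], 'size', 28.1, 13.8, 'ang', 81.2, 'z', [145.1, 145.8, 146.7], 'mean', [509.7, -108.1, 145.8], 1336)
 ([527.4, 25.4], 'size', 27.5, 11.3, 'ang', 79.5, 'z', [145.0, 145.5, 146.3], 'mean', [527.0, 25.4, 145.6], 908)
 ([509.4, -68.7], 'size', 5.1, 1.0, 'ang', 87.1, 'z', [151.8, 154.6, 156.8], 'mean', [509.4, -68.4, 154.5], 74)
 ([516.7, -12.1], 'size', 5.2, 1.2, 'ang', 76.7, 'z', [151.4, 154.7, 156.5], 'mean', [516.7, -12.4, 154.4], 68)
```

View pics/w4.png

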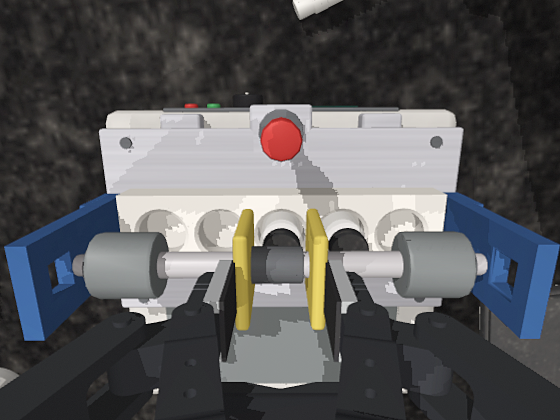

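The picture shows the bar fully squeezed, plates at (243,268) and (317,268), with both pins, at (80,265) and (480,263), clear of the cheek holes. The only black caps are in pocket 2 (280,240) and pocket 3 (347,238). I'll lift.

Emit:
{"method": "move_arm", "body": {
  "deltas": [
    [[0,0.5,15,0,0,0,-1],[0,0.5,40,0,0,0,-1],[0,0.5,75,0,0,0,-1],[0,0.5,90,0,0,0,-1]]
  ]
}}

```text
time_s: 5.75
tcp_pos: [0.5211, -0.042, 0.2354]
tool_rot: [0.002, 0.065, 0.998, 0.0]
contact_force: [0.7, -0.2, -1.8]
grip_width: 0.412
grasp_force: 61.5
```

Emit:
{"method": "move_arm", "body": {
  "deltas": [
    [[-20,55,0,0,0,0.04,-1],[-40,110,0,0,0,0.08,-1],[-60,170,0,0,0,0.13,-1],[-80,225,0,0,0,0.13,-1],[-95,280,0,0,0,0.13,-1]]
  ]
}}

```text
time_s: 6.38
tcp_pos: [0.4237, 0.2398, 0.2329]
tool_rot: [-0.0, 0.0, 1.0, -0.0]
contact_force: [-0.3, -0.2, -2.0]
grip_width: 0.414
grasp_force: 61.5
```

```bash
python3 - <<'E'
from h import *
st(); c=cap('wrist'); P=cloud(c); H=hsv(c); h,s=H[...,0],H[...,1]
print(*comps(P,(h>18)&(h<34)&(s>110)&(P[...,2]>.1)),sep='\n')
E
```

```text
t 6.38 tcp [0.4237 0.2398 0.2329] q [-0.  0.  1. -0.] F [-0.3 -0.2 -2. ] g 0.414 61.5
j [-0.65  0.4   0.11  1.96 -0.06  0.79  1.06]
([422.3, 225.3], 'size', 42.1, 6.2, 'ang', 0.4, 'z', [210.6, 241.4, 243.0], 'mean', [417.5, 226.0, 235.8], 2014)
([422.3, 256.5], 'size', 6.4, 42.2, 'ang', 89.8, 'z', [210.0, 241.3, 243.0], 'mean', [417.9, 255.7, 235.5], 2106)
```

Emit:
{"method": "move_arm", "body": {
  "deltas": [
    [[1,35,-35,0,0,0,-1],[1,45,-90,0,0,0,-1],[1,45,-145,0,0,0,-1],[1,45,-180,0,0,0,-1],[1,45,-192,0,0,0,-1]]
  ]
}}

```text
time_s: 7.05
tcp_pos: [0.4248, 0.2821, 0.0388]
tool_rot: [-0.002, 0.0, 1.0, -0.001]
contact_force: [-0.8, -0.6, -1.3]
grip_width: 0.413
grasp_force: 61.5
```

Emit:
{"method": "move_arm", "body": {
  "deltas": [
    [[0,0,-3,0,0,0,-1],[0,0,-6,0,0,0,-1],[0,0,-6,0,0,0,-1]]
  ]
}}

```text
time_s: 7.42
tcp_pos: [0.4266, 0.2836, 0.0358]
tool_rot: [0.001, 0.0, 1.0, 0.001]
contact_force: [0.5, 0.3, -1.3]
grip_width: 0.418
grasp_force: 61.5
```

Emit:
{"method": "move_arm", "body": {
  "deltas": [
    [[0,0,-1.5,0,0,0,-1],[0,0,-3,0,0,0,-1],[0,0,-3,0,0,0,-0.1],[0,0,-3,0,0,0,0.2],[0,0,-3,0,0,0,0.4]]
  ]
}}

```text
time_s: 8.05
tcp_pos: [0.426, 0.283, 0.0318]
tool_rot: [-0.0, 0.0, 1.0, -0.0]
contact_force: [-1.1, -0.1, -1.5]
grip_width: 0.698
grasp_force: 2.5
```

Emit:
{"method": "move_arm", "body": {
  "deltas": [
    [[0,0,0,0,0,0,0.7],[0,0,0,0,0,0,0.75],[0,0,20,0,0,0,0.75],[0,0,60,0,0,0,0.75],[0,-20,100,0,0,0,0.75]]
  ]
}}

```text
time_s: 8.68
tcp_pos: [0.4258, 0.2645, 0.1327]
tool_rot: [0.0, -0.001, 1.0, 0.0]
contact_force: [0.6, -0.1, 1.2]
grip_width: 0.873
grasp_force: 0.0
```

Emit:
{"method": "move_arm", "body": {
  "deltas": [
    [[10,-40,40,0,0,-0.18,0.06],[30,-90,80,0,0,-0.36,0.06],[50,-150,80,0,0,-0.54,0.06],[70,-200,80,0,0,-0.72,0.06],[80,-240,80,0,0,-0.9,0.06]]
  ]
}}

```text
time_s: 9.3
tcp_pos: [0.5069, 0.0203, 0.2123]
tool_rot: [0.001, 0.439, 0.898, 0.0]
contact_force: [0.0, 0.3, -0.6]
grip_width: 0.531
grasp_force: 0.0
```

Emit:
{"method": "move_arm", "body": {
  "deltas": [
    [[3,-20,0,0,0,-0.18,0.06],[6,-40,0,0,0,-0.36,0.06],[10,-50,0,0,0,-0.54,0.06],[14,-65,0,0,0,-0.72,0.06],[14,-65,0,0,0,-0.8,0.06]]
  ]
}}

```text
time_s: 9.93
tcp_pos: [0.52, -0.0433, 0.2119]
tool_rot: [0.0, 0.753, 0.658, -0.0]
contact_force: [0.1, -0.1, 0.3]
grip_width: 0.529
grasp_force: 0.0
```

```bash
python3 - <<'E'
from h import *
st(); c=cap('wrist'); save(c,'w5.png')
for o in caps(c,(0.45,0.61,-.2,0.06),0.100,0.12,60): print(o)
P=cloud(c); H=hsv(c); h,s,v=H[...,0],H[...,1],H[...,2]
print('cheeks',*comps(P,(h>100)&(h<130)&(s>110)&(P[...,2]>.148)&(P[...,2]<.165)),sep='\n ')
E
```

```text
t 9.93 tcp [ 0.52   -0.0433  0.2119] q [ 0.     0.753  0.658 -0.   ] F [ 0.1 -0.1  0.3] g 0.529 0.0
j [-0.37  0.53  0.59  1.91 -0.4   0.82  0.3 ]
(0.5316, 0.0536, np.float64(0.1173), 0.4, 39.1, np.int32(260), [42, 64, 100])
(0.5241, -0.0069, np.float64(0.1136), 19.7, 19.0, np.int32(891), [85, 84, 82])
(0.5196, -0.0403, np.float64(0.1135), 19.4, 19.3, np.int32(853), [88, 86, 85])
(0.4686, -0.03, np.float64(0.1163), 6.7, 17.2, np.int32(224), [108, 33, 31])
(0.5076, -0.1347, np.float64(0.1164), 2.5, 40.0, np.int32(808), [30, 48, 77])
cheeks
 ([532.3, 57.5], 'size', 8.3, 39.6, 'ang', 82.6, 'z', [152.3, 157.1, 158.3], 'mean', [532.3, 57.1, 156.7], 1613)
 ([506.9, -138.2], 'size', 9.8, 39.7, 'ang', 81.4, 'z', [149.1, 156.5, 157.9], 'mean', [507.2, -136.7, 155.0], 1212)
```

View pics/w5.png

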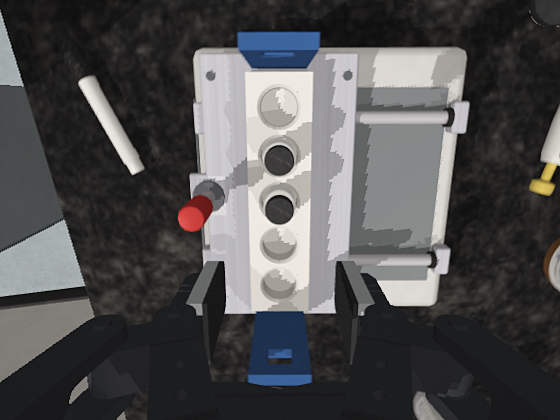

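The picture shows the nest from above with black caps at (279,158), pocket 3, and (279,210), pocket 2. The other three pockets, at (279,107), (279,243) and (279,285), are empty. I'll pick the one in pocket 2.

Emit:
{"method": "move_arm", "body": {
  "deltas": [
    [[0,2,-50,0,0,0,0.06],[0,2,-95,0,0,0,0.06],[0,2,-115,0,0,0,0.06],[0,2,-121,0,0,0,0.06],[0,2,-121,0,0,0,0.06]]
  ]
}}

```text
time_s: 10.6
tcp_pos: [0.5202, -0.0399, 0.0911]
tool_rot: [0.0, 0.751, 0.66, 0.0]
contact_force: [0.5, 0.0, 0.0]
grip_width: 0.529
grasp_force: 0.0
```

Emit:
{"method": "move_arm", "body": {
  "deltas": [
    [[0,0,0,0,0,0,-0.4],[0,0,0,0,0,0,-1],[0,0,0,0,0,0,-1],[0,0,0,0,0,0,-1]]
  ]
}}

```text
time_s: 11.1
tcp_pos: [0.5207, -0.0399, 0.092]
tool_rot: [0.001, 0.751, 0.66, 0.001]
contact_force: [0.2, 0.7, 7.3]
grip_width: 0.239
grasp_force: 58.6
```

Emit:
{"method": "move_arm", "body": {
  "deltas": [
    [[0,0,25,0,0,0,-1],[0,0,60,0,0,0,-1],[0,0,115,0,0,0,-1],[0,-20,120,0,0,0,-1],[0,-60,120,0,0,0,-1]]
  ]
}}

```text
time_s: 11.72
tcp_pos: [0.5206, -0.0988, 0.2115]
tool_rot: [0.0, 0.75, 0.661, 0.001]
contact_force: [0.3, -0.3, -1.1]
grip_width: 0.237
grasp_force: 58.8
```

```bash
python3 - <<'E'
from h import *
st(); c=cap('scene'); 
P=cloud(c); b=(P[...,0]>.4)&(P[...,0]<.62)&(P[...,1]<-.2)&(P[...,1]>-.46)&(P[...,2]<.03)
print('rim',*comps(P,b&(P[...,2]>.015)),sep='\n ')
print('low',*comps(P,b&(P[...,2]>-.01)&(hsv(c)[...,2]>110),200),sep='\n ')
E
```

```text
t 11.72 tcp [ 0.5206 -0.0988  0.2115] q [0.    0.75  0.661 0.001] F [ 0.3 -0.3 -1.1] g 0.237 58.8
j [-0.26  0.54  0.59  1.89 -0.4   0.83  0.42]
rim
 ([497.6, -348.7], 'size', 136.4, 135.6, 'ang', 73.5, 'z', [15.5, 19.4, 23.1], 'mean', [494.6, -348.6, 19.3], 304)
low
 ([511.9, -369.4], 'size', 168.3, 177.6, 'ang', 73.7, 'z', [3.3, 8.1, 21.8], 'mean', [498.8, -351.2, 10.5], 1091)
```

Emit:
{"method": "move_arm", "body": {
  "deltas": [
    [[-4,-60,0,0,0,0,-1],[-8,-120,0,0,0,0,-1],[-14,-180,0,0,0,0,-1],[-20,-240,0,0,0,0,-1],[-22,-272,-40,0,0,0,-1]]
  ]
}}

```text
time_s: 12.4
tcp_pos: [0.4974, -0.3783, 0.1727]
tool_rot: [0.004, 0.753, 0.658, -0.0]
contact_force: [1.3, 0.6, 0.1]
grip_width: 0.24
grasp_force: 58.8
```

Emit:
{"method": "move_arm", "body": {
  "deltas": [
    [[0,0,-50,0,0,0,-1],[0,0,-100,0,0,0,-1],[0,0,-130,0,0,0,-1],[0,0,-140,0,0,0,-1],[0,0,-140,0,0,0,-1]]
  ]
}}

```text
time_s: 13.02
tcp_pos: [0.4975, -0.3721, 0.0306]
tool_rot: [-0.0, 0.752, 0.659, -0.0]
contact_force: [-0.2, -0.5, -0.2]
grip_width: 0.238
grasp_force: 58.8
```

Emit:
{"method": "move_arm", "body": {
  "deltas": [
    [[0,0,-3,0,0,0,-1],[0,0,-5,0,0,0,-1],[0,0,-5,0,0,0,-1]]
  ]
}}

```text
time_s: 13.4
tcp_pos: [0.4983, -0.3719, 0.0264]
tool_rot: [0.0, 0.751, 0.66, 0.0]
contact_force: [-0.1, -0.4, -0.7]
grip_width: 0.239
grasp_force: 58.8
```

Emit:
{"method": "move_arm", "body": {
  "deltas": [
    [[0,0,0,0,0,0,-0.3],[0,0,0,0,0,0,0.06],[0,0,1,0,0,0,0.06],[0,0,25,0,0,0,0.06],[0,0,80,0,0,0,0.06]]
  ]
}}

```text
time_s: 14.02
tcp_pos: [0.4965, -0.3705, 0.1045]
tool_rot: [-0.003, 0.752, 0.66, -0.001]
contact_force: [0.9, 0.6, 0.8]
grip_width: 0.526
grasp_force: 0.0
```

```bash
python3 - <<'E'
from h import *
st(); c=cap('wrist'); save(c,'w6.png')
for o in caps(c,(0.4,0.61,-.45,-0.25),0.034,0.06,60): print(o)
P=cloud(c); b=(P[...,0]>.4)&(P[...,0]<.62)&(P[...,1]<-.2)&(P[...,1]>-.46)
print('rim',*comps(P,b&(P[...,2]>.012)&(P[...,2]<.026),100),sep='\n ')
E
```

```text
t 14.03 tcp [ 0.4965 -0.3705  0.1045] q [-0.003  0.752  0.66  -0.001] F [0.9 0.6 0.8] g 0.526 0.0
j [ 0.32  0.79  0.47  1.72 -0.49  0.76  0.91]
(0.4974, -0.3723, np.float64(0.0466), 19.2, 19.2, np.int32(1179), [108, 106, 105])
rim
 ([498.5, -348.7], 'size', 129.8, 130.5, 'ang', 74.4, 'z', [13.3, 20.6, 22.0], 'mean', [499.3, -328.5, 19.4], 4731)
 ([497.9, -365.4], 'size', 9.0, 22.3, 'ang', 86.2, 'z', [12.6, 19.4, 25.3], 'mean', [498.4, -363.3, 19.1], 182)
 ([490.2, -412.3], 'size', 3.9, 75.8, 'ang', 74.2, 'z', [12.8, 19.3, 22.0], 'mean', [490.0, -411.5, 18.4], 1025)
```

Emit:
{"method": "move_arm", "body": {
  "deltas": [
    [[0,0,60,0,0,0,0.06],[5,45,100,0,0,0,0.06],[10,105,105,0,0,0,0.06],[15,165,105,0,0,0,0.06],[20,225,105,0,0,0,0.06]]
  ]
}}

```text
time_s: 14.7
tcp_pos: [0.5182, -0.1449, 0.2112]
tool_rot: [0.0, 0.752, 0.66, 0.001]
contact_force: [-0.0, 0.7, -0.4]
grip_width: 0.533
grasp_force: 0.0
```

Emit:
{"method": "move_arm", "body": {
  "deltas": [
    [[3,60,0,0,0,0,0.06],[6,120,0,0,0,0,0.06],[8,138,0,0,0,0,0.06],[8,138,-30,0,0,0,0.06],[8,138,-60,0,0,0,0.06]]
  ]
}}

```text
time_s: 15.32
tcp_pos: [0.5265, -0.0094, 0.1505]
tool_rot: [0.001, 0.752, 0.66, 0.0]
contact_force: [-0.2, -0.2, -0.2]
grip_width: 0.526
grasp_force: 0.0
```

Emit:
{"method": "move_arm", "body": {
  "deltas": [
    [[0,0,0,0,0,0,0.06]]
  ]
}}

```text
time_s: 15.45
tcp_pos: [0.5245, -0.0097, 0.1494]
tool_rot: [-0.001, 0.752, 0.659, -0.002]
contact_force: [-0.2, 0.1, -0.3]
grip_width: 0.533
grasp_force: 0.0
```

Emit:
{"method": "move_arm", "body": {
  "deltas": [
    [[0,2.5,-30,0,0,0,0.06],[0,2.5,-50,0,0,0,0.06],[0,2.5,-58,0,0,0,0.06],[0,2.5,-58,0,0,0,-0.4],[0,2.5,-58,0,0,0,-1]]
  ]
}}

```text
time_s: 16.08
tcp_pos: [0.5267, -0.0068, 0.0939]
tool_rot: [0.001, 0.752, 0.66, 0.001]
contact_force: [0.3, -0.2, 1.4]
grip_width: 0.231
grasp_force: 58.5
```

Emit:
{"method": "move_arm", "body": {
  "deltas": [
    [[0,0,0,0,0,0,-1],[0,0,0,0,0,0,-1],[0,0,30,0,0,0,-1],[0,0,80,0,0,0,-1],[0,0,120,0,0,0,-1]]
  ]
}}

```text
time_s: 16.7
tcp_pos: [0.526, -0.0062, 0.2145]
tool_rot: [0.0, 0.752, 0.66, 0.0]
contact_force: [0.8, 1.3, -0.5]
grip_width: 0.238
grasp_force: 58.7
```

Emit:
{"method": "move_arm", "body": {
  "deltas": [
    [[-4,-60,0,0,0,0,-1],[-8,-120,0,0,0,0,-1],[-14,-180,0,0,0,0,-1],[-20,-240,0,0,0,0,-1],[-24,-300,0,0,0,0,-1]]
  ]
}}

```text
time_s: 17.32
tcp_pos: [0.5017, -0.3078, 0.2129]
tool_rot: [-0.0, 0.751, 0.66, 0.0]
contact_force: [0.1, 0.1, 0.8]
grip_width: 0.234
grasp_force: 58.7
```

Emit:
{"method": "move_arm", "body": {
  "deltas": [
    [[-2,-20,-30,0,0,0,-1],[-2,-20,-85,0,0,0,-1],[-2,-20,-140,0,0,0,-1],[-2,-20,-170,0,0,0,-1],[-2,-20,-175,0,0,0,-1]]
  ]
}}

```text
time_s: 17.95
tcp_pos: [0.4986, -0.3252, 0.0358]
tool_rot: [-0.002, 0.752, 0.66, -0.0]
contact_force: [-0.3, -0.2, 0.1]
grip_width: 0.234
grasp_force: 58.7
```

Emit:
{"method": "move_arm", "body": {
  "deltas": [
    [[0,0,-4,0,0,0,-1],[0,0,-8,0,0,0,-1],[0,0,-8.5,0,0,0,-1],[0,0,-8.5,0,0,0,-1]]
  ]
}}

```text
time_s: 18.45
tcp_pos: [0.5004, -0.3265, 0.03]
tool_rot: [0.0, 0.751, 0.66, 0.0]
contact_force: [-0.5, -0.5, 0.5]
grip_width: 0.24
grasp_force: 58.7
```

Emit:
{"method": "move_arm", "body": {
  "deltas": [
    [[0,0,0,0,0,0,-0.3],[0,0,0,0,0,0,0.06],[0,0,1,0,0,0,0.06],[0,0,25,0,0,0,0.06],[0,0,80,0,0,0,0.06]]
  ]
}}

```text
time_s: 19.08
tcp_pos: [0.4985, -0.3251, 0.1081]
tool_rot: [-0.003, 0.752, 0.66, -0.001]
contact_force: [1.0, -0.3, -0.2]
grip_width: 0.528
grasp_force: 0.0
```

```bash
python3 - <<'E'
from h import *
st(); c=cap('wrist')
for o in caps(c,(0.4,0.61,-.45,-0.25),0.034,0.06,60): print(o)
E
```

```text
t 19.07 tcp [ 0.4985 -0.3251  0.1081] q [-0.003  0.752  0.66  -0.001] F [ 1.  -0.3 -0.2] g 0.528 0.0
j [ 0.23  0.76  0.49  1.79 -0.51  0.73  0.87]
(0.4983, -0.3264, np.float64(0.0466), 19.6, 19.5, np.int32(1127), [110, 108, 107])
(0.4973, -0.372, np.float64(0.0465), 19.2, 19.4, np.int32(1070), [120, 118, 117])
```

Emit:
{"method": "move_arm", "body": {
  "deltas": [
    [[0,0,60,0,0,0,0.06],[3,40,110,0,0,0,0.06],[6,100,120,0,0,0,0.06],[10,160,120,0,0,0,0.06],[12,220,120,0,0,0,0.06]]
  ]
}}

```text
time_s: 19.75
tcp_pos: [0.5122, -0.1044, 0.2297]
tool_rot: [0.0, 0.752, 0.66, 0.001]
contact_force: [0.9, -0.1, -0.1]
grip_width: 0.531
grasp_force: 0.0
```

Emit:
{"method": "move_arm", "body": {
  "deltas": [
    [[3,60,0,0,0,0,0.06],[6,120,0,0,0,0,0.06],[10,180,0,0,0,0,0.06],[14,240,0,0,0,0,0.06],[18,290,0,0,0,0,0.06]]
  ]
}}

```text
time_s: 20.38
tcp_pos: [0.5297, 0.1865, 0.2293]
tool_rot: [-0.0, 0.751, 0.66, 0.0]
contact_force: [0.7, -0.6, 0.2]
grip_width: 0.529
grasp_force: 0.0
```

```bash
python3 - <<'E'
from h import *
st(); c=cap('wrist'); save(c,'w7.png')
for o in caps(c,(0.47,0.61,.12,0.45),0.034,0.06,40): print(o)
P=cloud(c); H=hsv(c); h,s=H[...,0],H[...,1]
print(*comps(P,(h>18)&(h<34)&(s>110)&(P[...,2]<.06)),sep='\n')
E
```

```text
t 20.38 tcp [0.5297 0.1865 0.2293] q [-0.     0.751  0.66   0.   ] F [ 0.7 -0.6  0.2] g 0.529 0.0
j [-0.8   0.58  0.65  1.78 -0.43  0.92 -0.1 ]
(0.5154, 0.3321, np.float64(0.0438), 19.6, 19.1, np.int32(571), [219, 216, 212])
(0.5673, 0.2834, np.float64(0.0438), 19.2, 19.1, np.int32(484), [202, 198, 193])
(0.5161, 0.255, np.float64(0.0438), 18.3, 19.0, np.int32(431), [196, 192, 187])
(0.5688, 0.198, np.float64(0.0437), 19.1, 19.0, np.int32(404), [89, 116, 184])
([417.1, 319.0], 'size', 58.7, 21.7, 'ang', 0.1, 'z', [0.4, 15.9, 43.6], 'mean', [422.8, 316.7, 19.5], 1072)
([417.2, 259.6], 'size', 58.3, 15.1, 'ang', 0.6, 'z', [0.3, 22.3, 43.7], 'mean', [422.6, 259.6, 20.0], 750)
```

Both spent vials stand in the tray. Now vial A.

Emit:
{"method": "move_arm", "body": {
  "deltas": [
    [[15,5,-55,0,0,0,0.06],[30,10,-110,0,0,0,0.06],[39,11.5,-165,0,0,0,0.06],[39,11.5,-185,0,0,0,0.06],[39,11.5,-185,0,0,0,0.06]]
  ]
}}

```text
time_s: 21.05
tcp_pos: [0.5681, 0.1945, 0.0438]
tool_rot: [-0.0, 0.752, 0.659, -0.001]
contact_force: [-0.5, 0.2, 0.7]
grip_width: 0.525
grasp_force: 0.0
```

Emit:
{"method": "move_arm", "body": {
  "deltas": [
    [[0,0,0,0,0,0,0.06]]
  ]
}}

```text
time_s: 21.18
tcp_pos: [0.5702, 0.1952, 0.0464]
tool_rot: [0.001, 0.752, 0.66, 0.001]
contact_force: [0.8, -0.3, 0.6]
grip_width: 0.529
grasp_force: 0.0
```

Emit:
{"method": "move_arm", "body": {
  "deltas": [
    [[0,3,-15,0,0,0,0.06],[0,3,-23.5,0,0,0,0.06],[0,3,-23.5,0,0,0,-0.4],[0,3,-23.5,0,0,0,-1],[0,3,-23.5,0,0,0,-1]]
  ]
}}

```text
time_s: 21.8
tcp_pos: [0.5692, 0.1981, 0.021]
tool_rot: [0.0, 0.752, 0.66, 0.0]
contact_force: [-0.5, 0.3, -0.6]
grip_width: 0.243
grasp_force: 58.7
```

Emit:
{"method": "move_arm", "body": {
  "deltas": [
    [[0,0,0,0,0,0,-1],[0,0,40,0,0,0,-1],[0,0,100,0,0,0,-1],[-10,-10,160,0,0,0,-1],[-20,-40,190,0,0,0,-1]]
  ]
}}

```text
time_s: 22.42
tcp_pos: [0.5501, 0.1595, 0.214]
tool_rot: [0.001, 0.75, 0.661, 0.002]
contact_force: [0.9, -0.5, 0.1]
grip_width: 0.241
grasp_force: 58.8
```

Emit:
{"method": "move_arm", "body": {
  "deltas": [
    [[-10,-60,0,0,0,0,-1],[-20,-120,0,0,0,0,-1],[-20,-131,0,0,0,0,-1],[-20,-131,-30,0,0,0,-1],[-20,-131,-80,0,0,0,-1]]
  ]
}}

```text
time_s: 23.05
tcp_pos: [0.531, 0.0282, 0.1312]
tool_rot: [0.001, 0.751, 0.66, 0.002]
contact_force: [0.0, -0.8, -0.7]
grip_width: 0.241
grasp_force: 58.8
```

Emit:
{"method": "move_arm", "body": {
  "deltas": [
    [[0,0,0,0,0,0,-1],[0,0,0,0,0,0,-1]]
  ]
}}

```text
time_s: 23.3
tcp_pos: [0.5299, 0.0273, 0.1319]
tool_rot: [0.0, 0.751, 0.66, 0.001]
contact_force: [0.6, -0.6, 0.2]
grip_width: 0.242
grasp_force: 58.8
```

```bash
python3 - <<'E'
from h import *
st(); c=cap('wrist'); save(c,'w8.png'); st()
P=cloud(c); H=hsv(c); h,s=H[...,0],H[...,1]
print(*comps(P,(h>100)&(h<130)&(s>110)&(P[...,2]>.148)&(P[...,2]<.165)),sep='\n ')
print(caps(c,(0.5,0.56,-.02,0.05),0.12,0.2,40))
E
```

```text
t 23.3 tcp [0.5299 0.0273 0.1319] q [0.    0.751 0.66  0.001] F [ 0.6 -0.6  0.2] g 0.242 58.8
j [-0.45  0.66  0.54  1.96 -0.53  0.66  0.29]
t 23.35 tcp [0.5303 0.0273 0.1324] q [0.001 0.751 0.66  0.001] F [-0.   0.3  0.4] g 0.24 58.8
j [-0.45  0.66  0.54  1.96 -0.53  0.66  0.29]
([532.5, 57.9], 'size', 8.5, 39.8, 'ang', 83.0, 'z', [150.0, 157.0, 158.1], 'mean', [532.7, 58.8, 156.1], 3406)
 ([529.5, 27.9], 'size', 19.1, 19.5, 'ang', 34.2, 'z', [150.0, 154.3, 155.3], 'mean', [529.7, 29.0, 153.9], 2249)
[(0.5307, 0.0331, np.float64(0.1847), 27.9, 64.8, np.int32(13479), [63, 67, 77])]
```

Emit:
{"method": "move_arm", "body": {
  "deltas": [
    [[-1,-1,-15,0,0,0,-1],[-1,-1,-28,0,0,0,-1],[-1,-1,-36,0,0,0,-1],[-1,-1,-39.5,0,0,0,-1],[-1,-1,-39.5,0,0,0,-1]]
  ]
}}

```text
time_s: 23.98
tcp_pos: [0.5279, 0.026, 0.0911]
tool_rot: [-0.0, 0.752, 0.66, -0.0]
contact_force: [0.6, -0.5, 0.5]
grip_width: 0.239
grasp_force: 58.9
```

Emit:
{"method": "move_arm", "body": {
  "deltas": [
    [[0,0,0,0,0,0,-0.3],[0,0,0,0,0,0,0.06],[0,0,1,0,0,0,0.06],[0,0,25,0,0,0,0.06],[0,0,80,0,0,0,0.06]]
  ]
}}

```text
time_s: 24.6
tcp_pos: [0.5263, 0.0264, 0.1706]
tool_rot: [-0.001, 0.752, 0.66, -0.002]
contact_force: [1.6, -0.2, -0.3]
grip_width: 0.533
grasp_force: 0.0
```

Emit:
{"method": "move_arm", "body": {
  "deltas": [
    [[0,0,50,0,0,0,0.06],[0,50,55,0,0,0,0.06],[-4,110,55,0,0,0,0.06],[-8,170,55,0,0,0,0.06],[-12,225,40,0,0,0,0.06]]
  ]
}}

```text
time_s: 25.22
tcp_pos: [0.5163, 0.2538, 0.2123]
tool_rot: [0.0, 0.751, 0.66, 0.002]
contact_force: [1.3, -0.6, -0.4]
grip_width: 0.527
grasp_force: 0.0
```

Emit:
{"method": "move_arm", "body": {
  "deltas": [
    [[0,2,-55,0,0,0,0.06],[0,2,-110,0,0,0,0.06],[0,2,-155,0,0,0,0.06],[0,2,-165,0,0,0,0.06],[0,2,-165,0,0,0,0.06]]
  ]
}}

```text
time_s: 25.85
tcp_pos: [0.5165, 0.253, 0.0468]
tool_rot: [0.0, 0.752, 0.66, 0.0]
contact_force: [-0.5, -0.2, 0.9]
grip_width: 0.529
grasp_force: 0.0
```

```bash
python3 - <<'E'
from h import *
st(); c=cap('wrist'); st()
for o in caps(c,(0.49,0.61,.18,0.42),0.036,0.06,100): print(o)
E
```

```text
t 25.85 tcp [0.5165 0.253  0.0468] q [0.    0.752 0.66  0.   ] F [-0.5 -0.2  0.9] g 0.529 0.0
j [-0.79  0.84  0.46  1.88 -0.65  0.58 -0.04]
t 25.9 tcp [0.5171 0.2533 0.0477] q [0.    0.752 0.66  0.001] F [ 0.6 -0.2  0.1] g 0.532 0.0
j [-0.79  0.84  0.46  1.88 -0.65  0.58 -0.04]
(0.5151, 0.3327, np.float64(0.0437), 19.4, 19.4, np.int32(2262), [221, 217, 211])
(0.5674, 0.2839, np.float64(0.0437), 19.7, 20.0, np.int32(1977), [233, 230, 224])
(0.5159, 0.2555, np.float64(0.0436), 19.9, 19.5, np.int32(1691), [232, 229, 223])
(0.4937, 0.2576, np.float64(0.0585), 5.2, 23.1, np.int32(281), [73, 72, 72])
(0.5418, 0.251, np.float64(0.0585), 22.8, 6.8, np.int32(298), [76, 76, 75])
```

Emit:
{"method": "move_arm", "body": {
  "deltas": [
    [[-1,2,-15,0,0,0,0.06],[-1,2,-25.5,0,0,0,0.06],[-1,2,-25.5,0,0,0,-0.4],[-1,2,-25.5,0,0,0,-1],[-1,2,-25.5,0,0,0,-1]]
  ]
}}

```text
time_s: 26.52
tcp_pos: [0.5152, 0.2552, 0.0211]
tool_rot: [0.0, 0.752, 0.66, 0.0]
contact_force: [-0.0, 1.2, -0.5]
grip_width: 0.242
grasp_force: 58.7
```

Emit:
{"method": "move_arm", "body": {
  "deltas": [
    [[0,0,0,0,0,0,-1],[0,0,40,0,0,0,-1],[0,0,100,0,0,0,-1],[0,-10,160,0,0,0,-1],[2,-50,190,0,0,0,-1]]
  ]
}}

```text
time_s: 27.15
tcp_pos: [0.5181, 0.2075, 0.2139]
tool_rot: [0.0, 0.75, 0.662, 0.003]
contact_force: [1.2, -1.2, -0.1]
grip_width: 0.242
grasp_force: 58.8
```

Emit:
{"method": "move_arm", "body": {
  "deltas": [
    [[2,-60,0,0,0,0,-1],[4,-120,0,0,0,0,-1],[6,-180,0,0,0,0,-1],[6,-212,0,0,0,0,-1],[6,-212,-50,0,0,0,-1]]
  ]
}}

```text
time_s: 27.78
tcp_pos: [0.5262, -0.0111, 0.1636]
tool_rot: [0.004, 0.753, 0.658, 0.003]
contact_force: [1.4, 1.2, -1.1]
grip_width: 0.241
grasp_force: 58.8
```

Emit:
{"method": "move_arm", "body": {
  "deltas": [
    [[0,0,-25,0,0,0,-1],[0,0,-30,0,0,0,-1],[0,0,-30,0,0,0,-1]]
  ]
}}

```text
time_s: 28.15
tcp_pos: [0.5233, -0.007, 0.1313]
tool_rot: [0.0, 0.752, 0.66, 0.0]
contact_force: [-0.2, -0.7, -0.5]
grip_width: 0.242
grasp_force: 58.8
```

```bash
cat > chk.py <<'E'
from h import *
import sys
tx,ty=map(float,sys.argv[1:3])
st(); c=cap('wrist'); st(); s=robot.sense(); z=s['tcp_pos'][2]
for o in caps(c,(tx-.04,tx+.04,ty-.04,ty+.04),z+.012,z+.025,100): print(o, 'delta',np.round([(tx-o[0])*1000,(ty-o[1])*1000],1))
for o in caps(c,(.48,.56,-.14,.05),.107,.118,150): print('in nest',o)
E
python3 chk.py .5242 -.007
```

```text
t 28.15 tcp [ 0.5233 -0.007   0.1313] q [0.    0.752 0.66  0.   ] F [-0.2 -0.7 -0.5] g 0.242 58.8
j [-0.39  0.66  0.54  1.98 -0.54  0.65  0.37]
t 28.2 tcp [ 0.5237 -0.0069  0.1317] q [0.001 0.752 0.66  0.001] F [0.6 0.3 0.2] g 0.242 58.8
j [-0.39  0.66  0.54  1.98 -0.54  0.65  0.37]
(0.5231, -0.0054, np.float64(0.1542), 22.5, 47.9, np.int32(3840), [133, 131, 127]) delta [ 1.1 -1.6]
in nest (0.5278, 0.0258, np.float64(0.1136), 19.8, 19.3, np.int32(1538), [66, 92, 157])
in nest (0.5249, 0.0015, np.float64(0.117), 7.2, 20.9, np.int32(168), [159, 155, 150])
```

Emit:
{"method": "move_arm", "body": {
  "deltas": [
    [[0.5,0,-15,0,0,0,-1],[0.5,0,-28,0,0,0,-1],[0.5,0,-36,0,0,0,-1],[0.5,0,-39,0,0,0,-1],[0.5,0,-39,0,0,0,-1]]
  ]
}}

```text
time_s: 28.82
tcp_pos: [0.5234, -0.007, 0.0916]
tool_rot: [-0.0, 0.752, 0.66, -0.0]
contact_force: [-0.5, -0.3, -0.0]
grip_width: 0.243
grasp_force: 58.8
```

Emit:
{"method": "move_arm", "body": {
  "deltas": [
    [[0,0,0,0,0,0,-0.3],[0,0,0,0,0,0,0.06],[0,0,1,0,0,0,0.06],[0,0,30,0,0,0,0.06],[0,0,90,0,0,0,0.06]]
  ]
}}

```text
time_s: 29.45
tcp_pos: [0.5218, -0.0066, 0.1813]
tool_rot: [-0.002, 0.752, 0.66, -0.002]
contact_force: [2.1, 1.1, 0.8]
grip_width: 0.53
grasp_force: 0.0
```

Emit:
{"method": "move_arm", "body": {
  "deltas": [
    [[5,20,30,0,0,0,0.06],[15,80,30,0,0,0,0.06],[25,140,30,0,0,0,0.06],[35,200,30,0,0,0,0.06],[43,255,10,0,0,0,0.06]]
  ]
}}

```text
time_s: 30.08
tcp_pos: [0.5677, 0.251, 0.1932]
tool_rot: [0.0, 0.751, 0.66, 0.002]
contact_force: [0.4, -0.1, 0.8]
grip_width: 0.528
grasp_force: 0.0
```

Emit:
{"method": "move_arm", "body": {
  "deltas": [
    [[0,35,-30,0,0,0,0.06],[0,35,-85,0,0,0,0.06],[0,35,-130,0,0,0,0.06],[0,35,-145,0,0,0,0.06],[0,35,-145,0,0,0,0.06]]
  ]
}}

```text
time_s: 30.7
tcp_pos: [0.5665, 0.2828, 0.0467]
tool_rot: [0.0, 0.752, 0.66, -0.0]
contact_force: [0.6, 0.8, -0.6]
grip_width: 0.538
grasp_force: 0.0
```

```bash
python3 - <<'E'
from h import *
st(); c=cap('wrist'); st()
for o in caps(c,(0.49,0.61,.18,0.42),0.036,0.06,100): print(o)
E
```

```text
t 30.7 tcp [0.5665 0.2828 0.0467] q [ 0.     0.752  0.66  -0.   ] F [ 0.6  0.8 -0.6] g 0.538 0.0
j [-0.8   0.9   0.51  1.71 -0.64  0.7  -0.09]
t 30.75 tcp [0.5675 0.2831 0.048 ] q [0.    0.752 0.66  0.001] F [0.9 0.4 0.3] g 0.531 0.0
j [-0.8   0.9   0.51  1.71 -0.64  0.7  -0.09]
(0.5683, 0.3729, np.float64(0.0437), 19.5, 19.7, np.int32(2449), [121, 156, 229])
(0.5152, 0.3326, np.float64(0.0436), 19.8, 19.5, np.int32(2063), [253, 252, 251])
(0.5674, 0.2841, np.float64(0.0436), 19.8, 19.3, np.int32(1679), [254, 253, 252])
(0.5437, 0.2878, np.float64(0.0584), 6.5, 23.3, np.int32(305), [115, 115, 114])
(0.5892, 0.2817, np.float64(0.0583), 23.3, 6.3, np.int32(304), [128, 127, 126])
```

Emit:
{"method": "move_arm", "body": {
  "deltas": [
    [[0,0.8,-15,0,0,0,0.06],[0,0.8,-25.5,0,0,0,0.06],[0,0.8,-25.5,0,0,0,-0.4],[0,0.8,-25.5,0,0,0,-1],[0,0.8,-25.5,0,0,0,-1]]
  ]
}}

```text
time_s: 31.38
tcp_pos: [0.5667, 0.284, 0.0217]
tool_rot: [0.0, 0.752, 0.66, 0.0]
contact_force: [-0.6, 0.0, 0.3]
grip_width: 0.239
grasp_force: 58.7
```

Emit:
{"method": "move_arm", "body": {
  "deltas": [
    [[0,0,0,0,0,0,-1],[0,0,40,0,0,0,-1],[0,0,100,0,0,0,-1],[0,-10,160,0,0,0,-1],[-5,-60,190,0,0,0,-1]]
  ]
}}

```text
time_s: 32.0
tcp_pos: [0.563, 0.2273, 0.2145]
tool_rot: [0.0, 0.749, 0.662, 0.003]
contact_force: [0.3, -1.7, 0.1]
grip_width: 0.24
grasp_force: 58.8
```

Emit:
{"method": "move_arm", "body": {
  "deltas": [
    [[-8,-60,0,0,0,0,-1],[-16,-120,0,0,0,0,-1],[-25,-180,0,0,0,0,-1],[-36,-240,0,0,0,0,-1],[-42.5,-264.5,-20,0,0,0,-1]]
  ]
}}

```text
time_s: 32.62
tcp_pos: [0.5192, -0.0452, 0.1929]
tool_rot: [0.002, 0.753, 0.658, 0.001]
contact_force: [0.5, 0.9, -0.7]
grip_width: 0.239
grasp_force: 58.8
```

Emit:
{"method": "move_arm", "body": {
  "deltas": [
    [[0,0,-40,0,0,0,-1],[0,0,-60,0,0,0,-1],[0,0,-60,0,0,0,-1],[0,0,-60,0,0,0,-1]]
  ]
}}

```text
time_s: 33.12
tcp_pos: [0.5196, -0.0408, 0.1321]
tool_rot: [0.001, 0.752, 0.66, 0.0]
contact_force: [-0.5, -0.9, -0.0]
grip_width: 0.238
grasp_force: 58.8
```

```bash
python3 chk.py .5199 -.0407
```

```text
t 33.12 tcp [ 0.5196 -0.0408  0.1321] q [0.001 0.752 0.66  0.   ] F [-0.5 -0.9 -0. ] g 0.238 58.8
j [-0.33  0.65  0.55  1.98 -0.55  0.65  0.44]
t 33.17 tcp [ 0.5198 -0.0407  0.1323] q [0.001 0.752 0.66  0.001] F [-0.4 -0.7  0.1] g 0.236 58.8
j [-0.33  0.65  0.55  1.98 -0.55  0.65  0.44]
(0.5194, -0.0391, np.float64(0.1547), 22.6, 47.6, np.int32(3804), [128, 126, 122]) delta [ 0.5 -1.6]
in nest (0.528, 0.0257, np.float64(0.1137), 19.5, 19.3, np.int32(1726), [66, 93, 160])
in nest (0.5238, -0.0065, np.float64(0.1137), 19.5, 19.4, np.int32(1529), [209, 205, 200])
```

Emit:
{"method": "move_arm", "body": {
  "deltas": [
    [[0,0,-15,0,0,0,-1],[0,0,-28,0,0,0,-1],[0,0,-36,0,0,0,-1],[0,0,-39.5,0,0,0,-1],[0,0,-39.5,0,0,0,-1]]
  ]
}}

```text
time_s: 33.8
tcp_pos: [0.5189, -0.0407, 0.0916]
tool_rot: [-0.0, 0.752, 0.66, -0.0]
contact_force: [0.2, -0.5, 0.1]
grip_width: 0.238
grasp_force: 58.8
```

Emit:
{"method": "move_arm", "body": {
  "deltas": [
    [[0,0,0,0,0,0,-0.3],[0,0,0,0,0,0,0.06],[0,0,1,0,0,0,0.06],[0,0,30,0,0,0,0.06],[0,0,90,0,0,0,0.06]]
  ]
}}

```text
time_s: 34.42
tcp_pos: [0.5174, -0.0402, 0.1813]
tool_rot: [-0.002, 0.752, 0.66, -0.002]
contact_force: [1.0, 1.5, 0.7]
grip_width: 0.534
grasp_force: 0.0
```

Emit:
{"method": "move_arm", "body": {
  "deltas": [
    [[0,20,30,0,0,0,0.06],[0,80,30,0,0,0,0.06],[-2,140,30,0,0,0,0.06],[-3,200,30,0,0,0,0.06],[-4,260,30,0,0,0,0.06]]
  ]
}}

```text
time_s: 35.05
tcp_pos: [0.5147, 0.2215, 0.2121]
tool_rot: [0.0, 0.752, 0.66, 0.0]
contact_force: [0.9, 0.8, -0.5]
grip_width: 0.53
grasp_force: 0.0
```

Emit:
{"method": "move_arm", "body": {
  "deltas": [
    [[0,60,0,0,0,0,0.06],[0,112,-20,0,0,0,0.06],[0,113,-75,0,0,0,0.06],[0,113,-130,0,0,0,0.06],[0,113,-160,0,0,0,0.06]]
  ]
}}

```text
time_s: 35.67
tcp_pos: [0.5132, 0.332, 0.0489]
tool_rot: [-0.0, 0.751, 0.66, -0.002]
contact_force: [-0.9, 0.9, 0.7]
grip_width: 0.526
grasp_force: 0.0
```

```bash
python3 - <<'E'
from h import *
st(); c=cap('wrist'); c=cap('wrist'); st()
for o in caps(c,(0.49,0.61,.18,0.42),0.036,0.06,100): print(o)
E
```

```text
t 35.67 tcp [0.5132 0.332  0.0489] q [-0.     0.751  0.66  -0.002] F [-0.9  0.9  0.7] g 0.526 0.0
j [-0.93  0.88  0.52  1.77 -0.66  0.68 -0.16]
t 35.77 tcp [0.5123 0.3313 0.0485] q [-0.001  0.752  0.66  -0.003] F [-0.3 -0.2  0.1] g 0.531 0.0
j [-0.93  0.88  0.52  1.77 -0.66  0.68 -0.16]
(0.5682, 0.373, np.float64(0.0437), 19.6, 19.9, np.int32(2133), [113, 148, 223])
(0.5152, 0.3327, np.float64(0.0436), 19.7, 19.6, np.int32(1700), [254, 253, 252])
(0.5365, 0.3293, np.float64(0.0584), 22.6, 6.7, np.int32(331), [106, 106, 105])
```

Emit:
{"method": "move_arm", "body": {
  "deltas": [
    [[2,1,-15,0,0,0,0.06],[2,1,-26.5,0,0,0,0.06],[2,1,-26.5,0,0,0,-0.4],[2,1,-26.5,0,0,0,-1],[2,1,-26.5,0,0,0,-1]]
  ]
}}

```text
time_s: 36.4
tcp_pos: [0.5173, 0.3337, 0.0259]
tool_rot: [0.0, 0.752, 0.66, 0.001]
contact_force: [0.4, 0.2, 0.4]
grip_width: 0.237
grasp_force: 58.6
```

Emit:
{"method": "move_arm", "body": {
  "deltas": [
    [[0,0,0,0,0,0,-1],[0,0,40,0,0,0,-1],[0,0,100,0,0,0,-1],[0,-10,160,0,0,0,-1],[0,-60,190,0,0,0,-1]]
  ]
}}

```text
time_s: 37.02
tcp_pos: [0.5181, 0.2767, 0.2185]
tool_rot: [0.0, 0.749, 0.662, 0.003]
contact_force: [0.7, -0.8, -0.3]
grip_width: 0.231
grasp_force: 58.7
```

Emit:
{"method": "move_arm", "body": {
  "deltas": [
    [[0,-60,0,0,0,0,-1],[0,-120,0,0,0,0,-1],[0,-180,0,0,0,0,-1],[0,-240,0,0,0,0,-1],[0,-300,0,0,0,0,-1]]
  ]
}}

```text
time_s: 37.65
tcp_pos: [0.5169, -0.0283, 0.2157]
tool_rot: [0.0, 0.751, 0.66, 0.0]
contact_force: [1.3, 0.2, -0.1]
grip_width: 0.233
grasp_force: 58.7
```

Emit:
{"method": "move_arm", "body": {
  "deltas": [
    [[0,-47,0,0,0,0,-1],[0,-47,-40,0,0,0,-1],[0,-47,-80,0,0,0,-1],[0,-47,-80,0,0,0,-1],[0,-47,-80,0,0,0,-1]]
  ]
}}

```text
time_s: 38.28
tcp_pos: [0.5177, -0.0739, 0.1365]
tool_rot: [0.001, 0.752, 0.66, 0.0]
contact_force: [-0.2, -0.4, -0.1]
grip_width: 0.234
grasp_force: 58.8
```

```bash
python3 chk.py .5156 -.0744
```

```text
t 38.27 tcp [ 0.5177 -0.0739  0.1365] q [0.001 0.752 0.66  0.   ] F [-0.2 -0.4 -0.1] g 0.234 58.8
j [-0.28  0.65  0.56  1.98 -0.55  0.67  0.51]
t 38.33 tcp [ 0.5181 -0.0739  0.1368] q [0.001 0.751 0.66  0.001] F [ 0.5  0.4 -0.1] g 0.234 58.8
j [-0.28  0.65  0.56  1.97 -0.55  0.67  0.51]
(0.5175, -0.0729, np.float64(0.1558), 23.5, 47.5, np.int32(3435), [126, 124, 121]) delta [-1.9 -1.5]
in nest (0.528, 0.0256, np.float64(0.1137), 19.5, 19.5, np.int32(2004), [64, 90, 156])
in nest (0.5237, -0.0067, np.float64(0.1137), 19.3, 19.5, np.int32(1645), [216, 213, 207])
in nest (0.5193, -0.0405, np.float64(0.1136), 19.4, 19.8, np.int32(1450), [207, 203, 197])
in nest (0.5085, -0.1349, np.float64(0.116), 2.7, 38.1, np.int32(988), [29, 46, 75])
```

Emit:
{"method": "move_arm", "body": {
  "deltas": [
    [[-2,-0.5,-15,0,0,0,-1],[-2,-0.5,-28,0,0,0,-1],[-2,-0.5,-37,0,0,0,-1],[-2,-0.5,-41,0,0,0,-1],[-2,-0.5,-41,0,0,0,-1]]
  ]
}}

```text
time_s: 38.95
tcp_pos: [0.5163, -0.0742, 0.0954]
tool_rot: [0.001, 0.752, 0.66, 0.001]
contact_force: [-0.1, 1.6, 10.9]
grip_width: 0.236
grasp_force: 60.0
```

Emit:
{"method": "move_arm", "body": {
  "deltas": [
    [[0,0,0,0,0,0,-0.3],[0,0,0,0,0,0,0.06],[0,0,1,0,0,0,0.06],[0,0,30,0,0,0,0.06],[0,0,90,0,0,0,0.06]]
  ]
}}

```text
time_s: 39.58
tcp_pos: [0.5132, -0.0736, 0.1834]
tool_rot: [-0.002, 0.752, 0.66, -0.002]
contact_force: [0.9, 0.0, 0.4]
grip_width: 0.53
grasp_force: 0.0
```

Emit:
{"method": "move_arm", "body": {
  "deltas": [
    [[0,20,30,0,0,0,0.06],[10,80,30,0,0,0,0.06],[18,140,30,0,0,0,0.06],[26,200,30,0,0,0,0.06],[34,260,30,0,0,0,0.06]]
  ]
}}

```text
time_s: 40.2
tcp_pos: [0.5488, 0.1879, 0.2142]
tool_rot: [0.0, 0.752, 0.66, -0.0]
contact_force: [1.9, -0.9, 0.5]
grip_width: 0.534
grasp_force: 0.0
```

Emit:
{"method": "move_arm", "body": {
  "deltas": [
    [[8,60,0,0,0,0,0.06],[14,120,0,0,0,0,0.06],[19,170,-20,0,0,0,0.06],[19,187,-70,0,0,0,0.06],[19,187,-125,0,0,0,0.06]]
  ]
}}

```text
time_s: 40.83
tcp_pos: [0.5674, 0.3761, 0.0877]
tool_rot: [-0.0, 0.75, 0.661, 0.001]
contact_force: [0.2, -0.4, 0.0]
grip_width: 0.531
grasp_force: 0.0
```

Emit:
{"method": "move_arm", "body": {
  "deltas": [
    [[0,0,-30,0,0,0,0.06],[0,0,-38,0,0,0,0.06],[0,0,-38,0,0,0,0.06]]
  ]
}}

```text
time_s: 41.2
tcp_pos: [0.5683, 0.3728, 0.0516]
tool_rot: [0.0, 0.752, 0.66, 0.0]
contact_force: [0.3, -0.0, 0.4]
grip_width: 0.529
grasp_force: 0.0
```

```bash
python3 - <<'E'
from h import *
st(); c=cap('wrist'); st()
for o in caps(c,(0.49,0.61,.18,0.42),0.036,0.06,100): print(o)
E
```

```text
t 41.2 tcp [0.5683 0.3728 0.0516] q [0.    0.752 0.66  0.   ] F [ 0.3 -0.   0.4] g 0.529 0.0
j [-0.93  0.96  0.56  1.57 -0.65  0.81 -0.23]
t 41.25 tcp [0.5689 0.3731 0.0526] q [0.    0.752 0.66  0.001] F [ 0.9 -0.3 -1. ] g 0.526 0.0
j [-0.93  0.96  0.56  1.56 -0.65  0.81 -0.23]
(0.5685, 0.373, np.float64(0.0436), 20.0, 19.4, np.int32(1584), [96, 128, 201])
(0.5455, 0.3782, np.float64(0.0592), 6.3, 21.9, np.int32(113), [81, 80, 79])
(0.591, 0.3721, np.float64(0.0592), 21.5, 5.4, np.int32(105), [74, 73, 72])
```

Emit:
{"method": "move_arm", "body": {
  "deltas": [
    [[0,0,-18,0,0,0,0.06],[0,0,-30,0,0,0,0.06],[0,0,-30,0,0,0,0.06],[0,0,-30,0,0,0,-0.4],[0,0,-30,0,0,0,-1]]
  ]
}}

```text
time_s: 41.88
tcp_pos: [0.5685, 0.3731, 0.0219]
tool_rot: [0.0, 0.752, 0.66, 0.001]
contact_force: [-0.1, 0.4, -0.1]
grip_width: 0.237
grasp_force: 58.6
```

Emit:
{"method": "move_arm", "body": {
  "deltas": [
    [[0,0,0,0,0,0,-1],[0,0,0,0,0,0,-1],[0,0,50,0,0,0,-1],[0,0,110,0,0,0,-1],[0,-10,170,0,0,0,-1]]
  ]
}}

```text
time_s: 42.5
tcp_pos: [0.5673, 0.3638, 0.1927]
tool_rot: [-0.0, 0.751, 0.66, -0.0]
contact_force: [0.2, -0.2, -0.9]
grip_width: 0.238
grasp_force: 58.8
```

Emit:
{"method": "move_arm", "body": {
  "deltas": [
    [[-7,-60,20,0,0,0,-1],[-14,-120,20,0,0,0,-1],[-21,-180,20,0,0,0,-1],[-28,-240,20,0,0,0,-1],[-35,-300,20,0,0,0,-1]]
  ]
}}

```text
time_s: 43.12
tcp_pos: [0.5324, 0.0612, 0.2115]
tool_rot: [0.0, 0.751, 0.66, 0.0]
contact_force: [0.4, -0.4, -0.6]
grip_width: 0.238
grasp_force: 58.8
```

Emit:
{"method": "move_arm", "body": {
  "deltas": [
    [[-8,-60,0,0,0,0,-1],[-16,-120,0,0,0,0,-1],[-22.5,-171,0,0,0,0,-1],[-22.5,-171,-40,0,0,0,-1],[-22.5,-171,-78,0,0,0,-1]]
  ]
}}

```text
time_s: 43.75
tcp_pos: [0.5106, -0.1089, 0.1328]
tool_rot: [0.0, 0.752, 0.659, 0.001]
contact_force: [-0.0, 0.6, -0.4]
grip_width: 0.238
grasp_force: 58.8
```

Emit:
{"method": "move_arm", "body": {
  "deltas": [
    [[0,0,0,0,0,0,-1],[0,0,0,0,0,0,-1]]
  ]
}}

```text
time_s: 44.0
tcp_pos: [0.5111, -0.1084, 0.1344]
tool_rot: [0.001, 0.752, 0.66, 0.0]
contact_force: [0.4, -0.6, -0.2]
grip_width: 0.24
grasp_force: 58.8
```

```bash
python3 chk.py .5112 -.1081
```

```text
t 44.0 tcp [ 0.5111 -0.1084  0.1344] q [0.001 0.752 0.66  0.   ] F [ 0.4 -0.6 -0.2] g 0.24 58.8
j [-0.21  0.66  0.57  1.98 -0.56  0.67  0.58]
t 44.05 tcp [ 0.5115 -0.1084  0.1347] q [0.001 0.751 0.66  0.001] F [ 0.6  0.3 -0.2] g 0.239 58.8
j [-0.21  0.66  0.57  1.98 -0.56  0.66  0.58]
(0.511, -0.1069, np.float64(0.1563), 22.5, 47.5, np.int32(3707), [47, 59, 93]) delta [ 0.2 -1.2]
(0.5068, -0.1382, np.float64(0.1573), 9.8, 30.0, np.int32(2309), [44, 71, 113]) delta [ 4.4 30.1]
in nest (0.5254, -0.0071, np.float64(0.1137), 19.5, 19.1, np.int32(2079), [217, 213, 207])
in nest (0.521, -0.0407, np.float64(0.1137), 19.2, 19.4, np.int32(1695), [218, 214, 208])
in nest (0.515, -0.0746, np.float64(0.1137), 19.7, 19.2, np.int32(1495), [210, 206, 199])
```

Emit:
{"method": "move_arm", "body": {
  "deltas": [
    [[1,0,-15,0,0,0,-1],[1,0,-28,0,0,0,-1],[1,0,-37,0,0,0,-1],[1,0,-41.5,0,0,0,-1],[1,0,-41.5,0,0,0,-1]]
  ]
}}

```text
time_s: 44.68
tcp_pos: [0.5116, -0.1083, 0.0918]
tool_rot: [0.0, 0.752, 0.66, 0.0]
contact_force: [0.7, 0.2, -0.2]
grip_width: 0.241
grasp_force: 58.8
```

Emit:
{"method": "move_arm", "body": {
  "deltas": [
    [[0,0,0,0,0,0,-0.3],[0,0,0,0,0,0,0.06],[0,0,1,0,0,0,0.06],[0,0,30,0,0,0,0.06],[0,0,90,0,0,0,0.06]]
  ]
}}

```text
time_s: 45.3
tcp_pos: [0.5099, -0.1075, 0.1811]
tool_rot: [-0.002, 0.752, 0.66, -0.002]
contact_force: [1.8, -0.1, -0.5]
grip_width: 0.529
grasp_force: 0.0
```

Emit:
{"method": "move_arm", "body": {
  "deltas": [
    [[0,20,30,0,0,0.18,0.4],[0,40,45,0,0,0.36,0.75],[0,60,60,0,0,0.54,0.75],[-10,80,80,0,0,0.72,0.75],[-30,100,100,0,0,0.9,0.75]]
  ]
}}

```text
time_s: 45.92
tcp_pos: [0.4814, -0.0074, 0.2824]
tool_rot: [0.0, 0.387, 0.922, -0.0]
contact_force: [-0.2, 0.7, 0.0]
grip_width: 0.876
grasp_force: 0.0
```

Emit:
{"method": "move_arm", "body": {
  "deltas": [
    [[-20,40,0,0,0,0.18,0.75],[-40,80,0,0,0,0.36,0.75],[-60,120,0,0,0,0.54,0.75],[-60,150,0,0,0,0.7,0.75],[-60,170,0,0,0,0.7,0.75]]
  ]
}}

```text
time_s: 46.55
tcp_pos: [0.421, 0.1635, 0.282]
tool_rot: [0.0, 0.049, 0.999, 0.0]
contact_force: [-0.1, -0.3, 0.0]
grip_width: 0.875
grasp_force: 0.0
```

```bash
python3 - <<'E'
from h import *
st(); c=cap('wrist'); save(c,'w9.png')
P=cloud(c); H=hsv(c); h,s=H[...,0],H[...,1]
print(*comps(P,(h>18)&(h<34)&(s>110)&(P[...,2]<.06)&(P[...,2]>.034)),sep='\n')
print('bar',*comps(P,(P[...,0]>.3)&(P[...,0]<.5)&(P[...,1]>.14)&(P[...,1]<.42)&(P[...,2]<.06)&(P[...,2]>.018),150),sep='\n')
print('nest',*caps(c,(.48,.56,-.14,.05),.107,.118,80),sep='\n')
E
```

```text
t 46.55 tcp [0.421  0.1635 0.282 ] q [0.    0.049 0.999 0.   ] F [-0.1 -0.3  0. ] g 0.875 0.0
j [-0.64  0.29  0.26  1.98 -0.1   0.89  1.15]
([424.8, 310.8], 'size', 41.0, 6.0, 'ang', 0.4, 'z', [36.1, 42.5, 44.0], 'mean', [424.5, 310.1, 41.5], 319)
([424.6, 255.0], 'size', 40.9, 6.7, 'ang', 0.1, 'z', [36.4, 42.7, 44.1], 'mean', [424.4, 254.4, 42.1], 264)
bar
([425.1, 283.1], 'size', 207.9, 41.7, 'ang', 90.0, 'z', [23.4, 30.8, 43.1], 'mean', [423.9, 283.9, 32.0], 3792)
nest
(0.512, -0.1042, np.float64(0.1136), 12.5, 19.8, np.int32(296), [72, 100, 169])
(0.5153, -0.074, np.float64(0.1137), 19.3, 19.7, np.int32(395), [235, 232, 225])
(0.5213, -0.0407, np.float64(0.1137), 19.2, 20.0, np.int32(381), [237, 234, 228])
(0.5214, -0.0082, np.float64(0.1137), 11.0, 19.7, np.int32(208), [239, 235, 230])
```

View pics/w9.png

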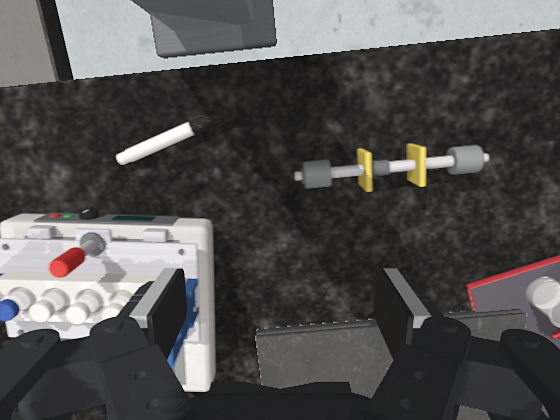

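The picture shows the bar lying free and not knocked, plates at (365,170) and (416,165), clear of everything. The vials are in the nest at lower left. I'll go to grip it.

Emit:
{"method": "move_arm", "body": {
  "deltas": [
    [[3,45,-40,0,0,0.098,0.75],[3,85,-85,0,0,0.098,0.75],[3,119,-130,0,0,0.098,0.75],[3,119,-185,0,0,0.098,0.75],[3,119,-215,0,0,0.098,0.75]]
  ]
}}

```text
time_s: 47.22
tcp_pos: [0.4233, 0.2799, 0.0643]
tool_rot: [-0.001, 0.001, 1.0, -0.001]
contact_force: [0.3, -0.0, -0.1]
grip_width: 0.878
grasp_force: 0.0
```

Emit:
{"method": "move_arm", "body": {
  "deltas": [
    [[0,0,0,0,0,0,0.7],[0,0,0,0,0,0,0.7]]
  ]
}}

```text
time_s: 47.48
tcp_pos: [0.4254, 0.2809, 0.0679]
tool_rot: [0.001, 0.002, 1.0, 0.0]
contact_force: [0.6, -0.0, 0.1]
grip_width: 0.847
grasp_force: 0.0
```

```bash
python3 - <<'E'
from h import *
st(); c=cap('wrist'); st()
P=cloud(c); H=hsv(c); h,s=H[...,0],H[...,1]
print(*comps(P,(h>18)&(h<34)&(s>110)&(P[...,2]<.06)&(P[...,2]>.034)),sep='\n')
E
```

```text
t 47.48 tcp [0.4254 0.2809 0.0679] q [0.001 0.002 1.    0.   ] F [ 0.6 -0.   0.1] g 0.847 0.0
j [-0.72  0.69  0.12  2.04 -0.2   0.41  1.12]
t 47.52 tcp [0.4256 0.2812 0.0683] q [0.001 0.002 1.    0.001] F [0.1 0.1 0.4] g 0.851 0.0
j [-0.72  0.69  0.12  2.04 -0.2   0.41  1.12]
([424.8, 255.6], 'size', 6.2, 42.0, 'ang', 90.0, 'z', [35.3, 41.9, 43.6], 'mean', [422.2, 256.8, 41.0], 577)
([424.3, 308.6], 'size', 38.8, 0.7, 'ang', 0.0, 'z', [34.6, 39.1, 42.0], 'mean', [423.9, 308.5, 38.7], 221)
```

Emit:
{"method": "move_arm", "body": {
  "deltas": [
    [[-0.5,1.7,-20,0,0,0,0.7],[-0.5,1.7,-36,0,0,0,0.7],[-0.5,1.7,-41,0,0,0,0.7],[-0.5,1.7,-41,0,0,0,0.7],[-0.5,1.7,-41,0,0,0,0.5]]
  ]
}}

```text
time_s: 48.15
tcp_pos: [0.4243, 0.2828, 0.0263]
tool_rot: [0.0, 0.001, 1.0, 0.0]
contact_force: [0.0, 0.3, -0.5]
grip_width: 0.75
grasp_force: 0.0
```

Emit:
{"method": "move_arm", "body": {
  "deltas": [
    [[0,0,1,0,0,0,0.3],[0,0,2.5,0,0,0,0.1],[0,0,4,0,0,0,-0.1],[0,0,5,0,0,0,-1],[0,0,5,0,0,0,-1]]
  ]
}}

```text
time_s: 48.78
tcp_pos: [0.4237, 0.2825, 0.0306]
tool_rot: [-0.0, 0.001, 1.0, -0.0]
contact_force: [-0.4, 0.6, -2.4]
grip_width: 0.419
grasp_force: 60.8
```

Emit:
{"method": "move_arm", "body": {
  "deltas": [
    [[0,0,0,0,0,0,-1],[0,0,0,0,0,0,-1]]
  ]
}}

```text
time_s: 49.02
tcp_pos: [0.4238, 0.2826, 0.0306]
tool_rot: [-0.0, 0.001, 1.0, -0.0]
contact_force: [-0.7, 0.4, -2.1]
grip_width: 0.418
grasp_force: 60.8
```

Emit:
{"method": "move_arm", "body": {
  "deltas": [
    [[0,0,50,0,0,0,-1],[0,0,110,0,0,0,-1],[5,-15,165,0,0,-0.02,-1],[15,-40,205,0,0,-0.05,-1],[30,-100,205,0,0,-0.1,-1]]
  ]
}}

```text
time_s: 49.65
tcp_pos: [0.4562, 0.1854, 0.239]
tool_rot: [0.003, 0.049, 0.999, 0.003]
contact_force: [1.4, -1.2, -1.8]
grip_width: 0.415
grasp_force: 61.1
```

Emit:
{"method": "move_arm", "body": {
  "deltas": [
    [[15,-60,0,0,0,-0.03,-1],[30,-120,0,0,0,-0.03,-1],[45,-180,0,0,0,-0.03,-1],[60,-222,0,0,0,-0.03,-1],[67,-223,0,0,0,-0.03,-1]]
  ]
}}

```text
time_s: 50.28
tcp_pos: [0.5211, -0.0452, 0.2358]
tool_rot: [0.0, 0.07, 0.998, -0.001]
contact_force: [0.6, 1.2, -2.1]
grip_width: 0.418
grasp_force: 61.0
```

Emit:
{"method": "move_arm", "body": {
  "deltas": [
    [[0,0,0,0,0,0,-1],[0,0,0,0,0,0,-1]]
  ]
}}

```text
time_s: 50.52
tcp_pos: [0.5203, -0.0386, 0.2355]
tool_rot: [-0.001, 0.065, 0.998, 0.0]
contact_force: [0.6, -0.1, -0.9]
grip_width: 0.418
grasp_force: 61.0
```

```bash
cat > barchk.py <<'E'
from h import *
st(); c=cap('wrist'); st(); P=cloud(c); H=hsv(c); h,s=H[...,0],H[...,1]; z=P[...,2]
s_=robot.sense(); zt=s_['tcp_pos'][2]
ck=comps(P,(h>100)&(h<130)&(s>110)&(z>.154)&(z<.163)&(P[...,1]<.1),100)
pl=comps(P,(h>18)&(h<34)&(s>110)&(z>zt+.004)&(z<zt+.015))
print('cheeks',*ck,sep='\n '); print('plates',*pl,sep='\n ')
print('knob',*comps(P,((h<8)|(h>172))&(s>130)&(z>.125)&(z<.14)),sep='\n ')
for n,d in (('cheek',ck),('plate',pl)):
    if len(d)==2:
        a,b=[np.array(x[0]) for x in d]; 
        if a[1]>b[1]: a,b=b,a
        v=b-a; print(n,'mid',(a+b)/2,'yaw',-np.arctan2(v[0],v[1]),'dist',np.hypot(*v))
print('nest',*caps(c,(.48,.56,-.14,.05),.107,.118,80),sep='\n')
import sys
if len(sys.argv)>1: save(c,sys.argv[1])
E
python3 barchk.py w10.png
```

```text
t 50.52 tcp [ 0.5203 -0.0386  0.2355] q [-0.001  0.065  0.998  0.   ] F [ 0.6 -0.1 -0.9] g 0.418 61.0
j [-0.18  0.45  0.28  1.87 -0.17  0.84  1.63]
t 50.58 tcp [ 0.5203 -0.0387  0.2356] q [-0.001  0.065  0.998  0.   ] F [-0.6  0.5 -1.5] g 0.416 61.0
j [-0.18  0.45  0.28  1.87 -0.17  0.84  1.63]
cheeks
 ([503.2, -138.3], 'size', 9.3, 27.8, 'ang', 82.1, 'z', [154.9, 157.2, 158.4], 'mean', [502.7, -137.7, 157.0], 645)
 ([528.6, 57.8], 'size', 9.2, 28.3, 'ang', 83.4, 'z', [154.9, 157.2, 158.2], 'mean', [528.1, 57.5, 157.0], 653)
plates
 ([518.7, -52.9], 'size', 6.1, 41.9, 'ang', 81.6, 'z', [242.1, 247.9, 249.1], 'mean', [516.8, -52.3, 247.3], 1560)
 ([522.7, -22.0], 'size', 6.3, 41.9, 'ang', 82.5, 'z', [242.1, 247.8, 249.0], 'mean', [520.6, -22.2, 247.2], 1602)
knob
 ([466.3, -33.7], 'size', 16.1, 16.6, 'ang', 36.7, 'z', [129.1, 130.9, 132.2], 'mean', [466.2, -33.6, 130.8], 532)
cheek mid [515.9  -40.25] yaw -0.12880860956234688 dist 197.7381349158528
plate mid [520.7  -37.45] yaw -0.12873394744912564 dist 31.157824057530075
nest
(0.5096, -0.1353, np.float64(0.1159), 40.9, 7.1, np.int32(310), [33, 52, 82])
(0.5157, -0.0747, np.float64(0.1136), 19.6, 19.1, np.int32(578), [231, 227, 221])
(0.5117, -0.1081, np.float64(0.1137), 19.1, 19.7, np.int32(590), [70, 97, 165])
(0.5216, -0.041, np.float64(0.1138), 19.4, 19.5, np.int32(568), [231, 228, 222])
(0.5256, -0.0068, np.float64(0.1137), 19.6, 18.6, np.int32(547), [231, 228, 222])
(0.5302, 0.0251, np.float64(0.1137), 19.6, 19.6, np.int32(588), [74, 102, 172])
```

View pics/w10.png

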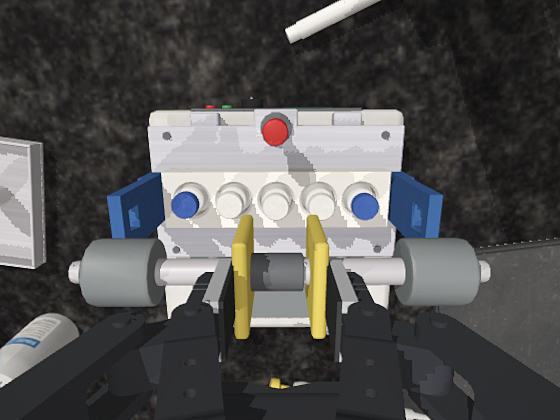

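The picture shows the bar held squeezed, plates at (243,275) and (317,275), with all five new vials in the nest (185–365, 203) and the cheeks at (135,205) and (415,205). The bar must go about −3.5 mm in y and +1.3 mm in x.

Emit:
{"method": "move_arm", "body": {
  "deltas": [
    [[1.3,-3.5,-25,0,0,0,-1],[1.3,-3.5,-50,0,0,0,-1],[1.3,-3.5,-55,0,0,0,-1],[1.3,-3.5,-55,0,0,0,-1]]
  ]
}}

```text
time_s: 51.08
tcp_pos: [0.5223, -0.0433, 0.1811]
tool_rot: [-0.0, 0.066, 0.998, 0.0]
contact_force: [-0.1, -0.2, -1.3]
grip_width: 0.419
grasp_force: 61.0
```

Emit:
{"method": "move_arm", "body": {
  "deltas": [
    [[0,0,0,0,0,0,-1]]
  ]
}}

```text
time_s: 51.2
tcp_pos: [0.5229, -0.0437, 0.1817]
tool_rot: [0.001, 0.066, 0.998, 0.0]
contact_force: [0.4, -0.3, -1.1]
grip_width: 0.415
grasp_force: 61.0
```

```bash
sed -i 's/z>.154)&(z<.163)/z>.1555)\&(z<.163)/' barchk.py; python3 barchk.py w11.png
```

```text
t 51.2 tcp [ 0.5229 -0.0437  0.1817] q [0.001 0.066 0.998 0.   ] F [ 0.4 -0.3 -1.1] g 0.415 61.0
j [-0.15  0.53  0.26  1.93 -0.2   0.71  1.67]
t 51.25 tcp [ 0.5229 -0.0437  0.1817] q [0.001 0.066 0.998 0.   ] F [-1.1 -0.1 -2.3] g 0.412 61.0
j [-0.15  0.53  0.26  1.93 -0.2   0.71  1.67]
cheeks
 ([534.5, 57.0], 'size', 9.6, 40.4, 'ang', 82.7, 'z', [156.1, 157.2, 158.2], 'mean', [529.0, 57.9, 157.2], 1018)
 ([501.1, -137.8], 'size', 9.3, 23.7, 'ang', 83.4, 'z', [156.0, 157.1, 158.2], 'mean', [499.9, -137.7, 157.1], 791)
plates
 ([521.3, -58.0], 'size', 5.9, 42.0, 'ang', 81.9, 'z', [188.6, 194.1, 195.3], 'mean', [519.3, -57.3, 193.6], 1542)
 ([525.4, -27.2], 'size', 6.2, 42.2, 'ang', 82.0, 'z', [188.3, 194.0, 195.2], 'mean', [523.2, -27.3, 193.4], 1601)
knob
 ([466.1, -33.7], 'size', 16.7, 16.6, 'ang', 36.5, 'z', [129.0, 130.9, 132.0], 'mean', [466.1, -33.7, 130.8], 888)
cheek mid [517.8 -40.4] yaw -0.16980677049175474 dist 197.64260674257463
plate mid [523.35 -42.6 ] yaw -0.132338856842629 dist 31.071691296097807
nest
(0.5031, -0.1347, np.float64(0.116), 28.3, 7.2, np.int32(431), [30, 48, 77])
(0.5116, -0.1079, np.float64(0.1136), 19.2, 19.4, np.int32(898), [63, 89, 154])
(0.5153, -0.0757, np.float64(0.1137), 17.5, 19.6, np.int32(825), [222, 218, 212])
(0.5258, -0.0072, np.float64(0.1136), 19.6, 19.6, np.int32(879), [220, 216, 210])
(0.5213, -0.041, np.float64(0.1137), 19.3, 19.3, np.int32(864), [220, 217, 211])
(0.5302, 0.0251, np.float64(0.1137), 19.7, 19.2, np.int32(906), [67, 93, 160])
```

View pics/w11.png

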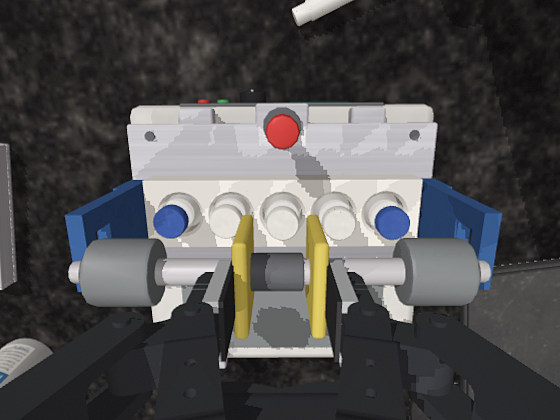

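The picture shows the bar just above the cheeks, pins at (73,272) and (487,270). It needs about +1.7 mm in y and −1.5 mm in x. I'll lower in steps.

Emit:
{"method": "move_arm", "body": {
  "deltas": [
    [[-1.5,1.7,0,0,0,0,-1],[-1.5,1.7,-6,0,0,0,-1],[-1.5,1.7,-12,0,0,0,-1],[-1.5,1.7,-18,0,0,0,-1]]
  ]
}}

```text
time_s: 51.75
tcp_pos: [0.5206, -0.0422, 0.1622]
tool_rot: [-0.0, 0.066, 0.998, -0.0]
contact_force: [-0.1, 0.8, -2.4]
grip_width: 0.42
grasp_force: 61.0
```

```bash
python3 barchk.py | head -14
```

```text
t 51.75 tcp [ 0.5206 -0.0422  0.1622] q [-0.     0.066  0.998 -0.   ] F [-0.1  0.8 -2.4] g 0.42 61.0
j [-0.14  0.56  0.25  1.95 -0.21  0.66  1.68]
t 51.8 tcp [ 0.5201 -0.0421  0.1615] q [-0.001  0.066  0.998 -0.   ] F [-0.1 -0.3 -2.3] g 0.414 61.0
j [-0.14  0.56  0.25  1.95 -0.21  0.66  1.68]
cheeks
 ([534.5, 57.2], 'size', 9.6, 40.7, 'ang', 82.9, 'z', [156.0, 157.1, 158.1], 'mean', [533.5, 56.9, 157.1], 1769)
 ([509.7, -139.0], 'size', 9.8, 41.1, 'ang', 82.8, 'z', [156.0, 157.1, 158.2], 'mean', [508.7, -138.4, 157.1], 1745)
plates
 ([518.8, -56.6], 'size', 5.9, 41.7, 'ang', 82.4, 'z', [168.4, 174.6, 175.7], 'mean', [516.8, -55.8, 173.9], 1560)
 ([523.1, -25.7], 'size', 6.2, 41.8, 'ang', 82.0, 'z', [168.1, 174.4, 175.6], 'mean', [520.7, -25.8, 173.8], 1614)
knob
 ([466.2, -33.6], 'size', 16.7, 16.8, 'ang', 8.7, 'z', [129.0, 130.9, 132.1], 'mean', [466.0, -33.6, 130.8], 1067)
cheek mid [522.1 -40.9] yaw -0.12573482307397352 dist 197.7611690903955
plate mid [520.95 -41.15] yaw -0.13827059724690346 dist 31.197756329582432
```

Emit:
{"method": "move_arm", "body": {
  "deltas": [
    [[0.8,0.3,-5,0,0,0,-1],[0.8,0.3,-10,0,0,0,-1],[0.8,0.3,-14,0,0,0,-1],[0.8,0.3,-14,0,0,0,-1]]
  ]
}}

```text
time_s: 52.3
tcp_pos: [0.5213, -0.0418, 0.1485]
tool_rot: [-0.0, 0.066, 0.998, -0.0]
contact_force: [-0.1, 0.1, -0.8]
grip_width: 0.418
grasp_force: 61.0
```

```bash
sed -i 's/zt+.004/zt+.0/' barchk.py; python3 barchk.py w12.png | head -14
```

```text
t 52.3 tcp [ 0.5213 -0.0418  0.1485] q [-0.     0.066  0.998 -0.   ] F [-0.1  0.1 -0.8] g 0.418 61.0
j [-0.13  0.58  0.24  1.96 -0.22  0.63  1.68]
t 52.35 tcp [ 0.5215 -0.0418  0.1487] q [-0.     0.066  0.998 -0.   ] F [-0.3 -0.4 -1.3] g 0.415 61.0
j [-0.13  0.58  0.24  1.96 -0.22  0.63  1.68]
cheeks
 ([534.5, 57.0], 'size', 10.0, 40.6, 'ang', 82.0, 'z', [156.0, 157.1, 158.1], 'mean', [533.6, 56.9, 157.1], 2088)
 ([509.5, -138.8], 'size', 10.2, 41.0, 'ang', 83.2, 'z', [155.9, 157.1, 158.1], 'mean', [508.6, -138.4, 157.1], 2105)
plates
 ([519.6, -56.5], 'size', 6.5, 42.2, 'ang', 82.4, 'z', [151.6, 160.8, 162.0], 'mean', [517.2, -55.3, 159.7], 1657)
 ([523.6, -25.2], 'size', 6.2, 41.5, 'ang', 82.3, 'z', [152.1, 160.6, 162.0], 'mean', [521.1, -25.5, 159.6], 1702)
knob
 ([466.2, -33.6], 'size', 16.7, 16.6, 'ang', 37.5, 'z', [129.3, 130.9, 132.1], 'mean', [466.0, -33.6, 130.8], 1253)
cheek mid [522.  -40.9] yaw -0.1269941740419353 dist 197.38956406051463
plate mid [521.6  -40.85] yaw -0.1271065599296478 dist 31.55455593095869
```

View pics/w12.png

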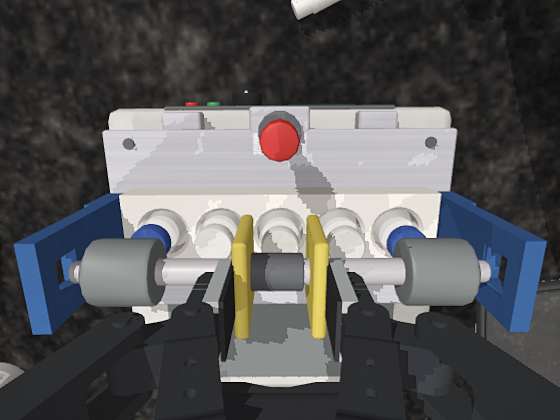

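The picture shows the bar between the cheeks with both pins, at (73,271) and (486,271), facing the holes. I'll release while following the pad swing downward.

Emit:
{"method": "move_arm", "body": {
  "deltas": [
    [[0,0,-1.5,0,0,0,-1],[0,0,-2,0,0,0,-0.05],[0,0,-3,0,0,0,0.1],[0,0,-4.5,0,0,0,0.3],[0,0,-5.5,0,0,0,0.5]]
  ]
}}

```text
time_s: 52.98
tcp_pos: [0.5217, -0.0419, 0.1433]
tool_rot: [0.0, 0.066, 0.998, 0.0]
contact_force: [-0.3, -1.0, -0.2]
grip_width: 0.75
grasp_force: 0.0
```

Emit:
{"method": "move_arm", "body": {
  "deltas": [
    [[0,0,0,0,0,0,0.65],[0,0,0,0,0,0,0.65],[0,0,0,0,0,0,0.65]]
  ]
}}

```text
time_s: 53.35
tcp_pos: [0.5217, -0.0418, 0.1434]
tool_rot: [0.0, 0.066, 0.998, 0.0]
contact_force: [-0.4, -0.6, 0.5]
grip_width: 0.828
grasp_force: 0.0
```

```bash
python3 barchk.py | head -14
```

```text
t 53.35 tcp [ 0.5217 -0.0418  0.1434] q [0.    0.066 0.998 0.   ] F [-0.4 -0.6  0.5] g 0.828 0.0
j [-0.13  0.58  0.23  1.96 -0.22  0.62  1.69]
t 53.4 tcp [ 0.5216 -0.0419  0.1434] q [0.    0.066 0.998 0.   ] F [0.1 0.6 0.4] g 0.824 0.0
j [-0.13  0.58  0.23  1.96 -0.22  0.62  1.69]
cheeks
 ([533.9, 57.2], 'size', 10.0, 39.5, 'ang', 82.1, 'z', [156.0, 157.1, 158.1], 'mean', [532.0, 57.2, 157.1], 2076)
 ([508.1, -138.7], 'size', 10.7, 38.0, 'ang', 83.3, 'z', [156.0, 157.2, 158.1], 'mean', [506.5, -138.2, 157.1], 2007)
plates
 ([518.0, -63.9], 'size', 4.9, 41.5, 'ang', 89.2, 'z', [144.7, 152.2, 158.0], 'mean', [513.4, -63.6, 151.9], 729)
 ([523.7, -17.5], 'size', 5.4, 40.2, 'ang', 75.2, 'z', [144.5, 151.9, 157.8], 'mean', [519.0, -16.5, 151.6], 706)
knob
 ([466.3, -33.6], 'size', 16.8, 16.7, 'ang', 36.1, 'z', [129.0, 130.9, 132.1], 'mean', [466.0, -33.6, 130.8], 1334)
cheek mid [521.   -40.75] yaw -0.13094623619392193 dist 197.59162431641678
plate mid [520.85 -40.7 ] yaw -0.12223241880099724 dist 46.74879677595992
```

Emit:
{"method": "move_arm", "body": {
  "deltas": [
    [[0,0,15,0,0,0,0.65],[0,0,45,0,0,0,0.65],[0,0,75,0,0,0,0.65],[0,0,75,0,0,0,0.65]]
  ]
}}

```text
time_s: 53.9
tcp_pos: [0.5234, -0.0421, 0.2213]
tool_rot: [0.003, 0.066, 0.998, 0.0]
contact_force: [0.0, 0.2, -0.9]
grip_width: 0.823
grasp_force: 0.0
```

```bash
cat > fit.py <<'E'
from h import *
import sys
st(); c=cap('wrist'); save(c,sys.argv[1]); P=cloud(c); H=hsv(c); h,s=H[...,0],H[...,1]; z=P[...,2]
print('plates',*comps(P,(h>18)&(h<34)&(s>110)&(z>.150)&(z<.17)),sep='\n ')
m=(h>18)&(h<34)&(s>110)&(z>.150)&(z<.17); n,l,_,_=cv2.connectedComponentsWithStats(m.astype(np.uint8))
for i in range(1,n):
    Q=P[l==i]
    if len(Q)>100:
        Q=Q[Q[:,2]>np.percentile(Q[:,2],95)-.012]; x=Q[:,0]; print('plate profile',[(round(a*1000),round(np.percentile(Q[(x>=a)&(x<a+.008),2],90)*1000,1)) for a in np.arange(x.min(),x.max(),.008) if ((x>=a)&(x<a+.008)).sum()>3])
print('rollers',*comps(P,(s<70)&(z>.143)&(z<.157)&(P[...,1]<.06)&(P[...,1]>-.15),200),sep='\n ')
print('cheeks',*comps(P,(h>100)&(h<130)&(s>110)&(z>.1555)&(z<.163)&(P[...,1]<.1),100),sep='\n ')
print('knob',*comps(P,((h<8)|(h>172))&(s>130)&(z>.125)&(z<.14)),sep='\n ')
E
python3 fit.py w13.png
```

```text
t 53.9 tcp [ 0.5234 -0.0421  0.2213] q [0.003 0.066 0.998 0.   ] F [ 0.   0.2 -0.9] g 0.823 0.0
j [-0.17  0.47  0.28  1.89 -0.18  0.8   1.65]
plates
 ([518.1, -66.5], 'size', 5.7, 40.9, 'ang', 82.3, 'z', [153.3, 160.0, 161.2], 'mean', [517.0, -65.9, 159.2], 746)
 ([524.9, -15.1], 'size', 6.2, 40.7, 'ang', 82.3, 'z', [152.7, 160.0, 161.3], 'mean', [523.5, -15.4, 159.2], 791)
plate profile [(498, np.float64(160.9)), (506, np.float64(161.0)), (514, np.float64(160.9)), (522, np.float64(161.1)), (530, np.float64(161.0)), (538, np.float64(160.2))]
plate profile [(505, np.float64(160.9)), (513, np.float64(161.1)), (521, np.float64(161.1)), (529, np.float64(161.2)), (537, np.float64(161.0)), (545, np.float64(160.8))]
rollers
 ([513.5, -103.4], 'size', 64.1, 28.0, 'ang', 82.3, 'z', [143.7, 150.1, 154.3], 'mean', [511.2, -109.3, 149.3], 2907)
 ([530.1, 21.9], 'size', 64.3, 28.1, 'ang', 82.0, 'z', [143.8, 150.2, 154.6], 'mean', [529.6, 27.8, 149.5], 2996)
 ([522.1, -40.6], 'size', 45.8, 15.7, 'ang', 82.5, 'z', [143.5, 145.8, 148.2], 'mean', [521.2, -43.1, 145.8], 1400)
cheeks
 ([534.6, 57.0], 'size', 9.1, 40.2, 'ang', 82.5, 'z', [156.0, 157.1, 158.1], 'mean', [533.7, 57.0, 157.1], 959)
 ([509.4, -138.9], 'size', 9.3, 40.3, 'ang', 83.1, 'z', [156.0, 157.1, 158.2], 'mean', [508.9, -138.6, 157.1], 952)
knob
 ([466.1, -33.7], 'size', 16.4, 16.4, 'ang', 37.0, 'z', [129.3, 130.9, 132.3], 'mean', [466.0, -33.7, 130.8], 611)
```

View pics/w13.png

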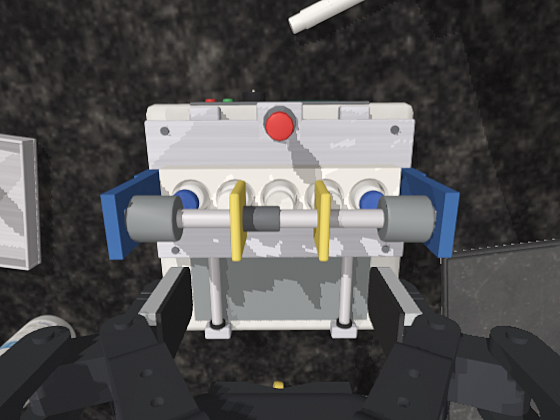

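The picture shows the bar fitted: plates at (237,220) and (322,220), rollers against both cheeks, vials beneath. The plates are 52 mm apart, as at the start. Next I'll grip the red knob at (279,125).

Emit:
{"method": "move_arm", "body": {
  "deltas": [
    [[-20,3,0,0,0,0,0.06],[-57,8,0,0,0,0,0.06],[-57,8,-30,0,0,0,0.06],[-57,8,-60,0,0,0,0.06],[-57,8,-60,0,0,0,0.06]]
  ]
}}

```text
time_s: 54.58
tcp_pos: [0.4623, -0.0337, 0.1564]
tool_rot: [-0.003, 0.066, 0.998, -0.0]
contact_force: [0.0, -0.1, 0.1]
grip_width: 0.529
grasp_force: 0.0
```

Emit:
{"method": "move_arm", "body": {
  "deltas": [
    [[0,0,0,0,0,0,0.06],[0,0,0,0,0,0,0.06]]
  ]
}}

```text
time_s: 54.82
tcp_pos: [0.4653, -0.0339, 0.1592]
tool_rot: [0.001, 0.066, 0.998, 0.0]
contact_force: [0.4, -0.5, 0.1]
grip_width: 0.533
grasp_force: 0.0
```

```bash
python3 fit.py w14.png | tail -4
```

```text
([538.5, 54.8], 'size', 12.3, 3.7, 'ang', 27.7, 'z', [156.1, 157.1, 157.9], 'mean', [538.2, 54.8, 157.1], 126)
 ([513.6, -137.6], 'size', 3.2, 11.9, 'ang', 52.2, 'z', [156.1, 157.1, 158.1], 'mean', [512.9, -137.2, 157.1], 111)
knob
 ([465.9, -33.5], 'size', 16.9, 16.6, 'ang', 7.1, 'z', [127.2, 130.9, 131.9], 'mean', [464.9, -33.5, 130.5], 929)
```

Emit:
{"method": "move_arm", "body": {
  "deltas": [
    [[0.5,-0.3,-25,0,0,0,0.06],[0.5,-0.3,-45,0,0,0,0.06],[0.5,-0.3,-53,0,0,0,0.06],[0.5,-0.3,-53,0,0,0,-0.4],[0.5,-0.3,-53,0,0,0,-1]]
  ]
}}

```text
time_s: 55.5
tcp_pos: [0.4654, -0.0347, 0.1061]
tool_rot: [0.001, 0.067, 0.998, -0.0]
contact_force: [-0.9, -2.5, -0.8]
grip_width: 0.19
grasp_force: 58.5
```

Emit:
{"method": "move_arm", "body": {
  "deltas": [
    [[0,0,0,0,0,0,-1],[0,0,0,0,0,0,-1],[0,0,0,0,0,0,-1]]
  ]
}}

```text
time_s: 55.88
tcp_pos: [0.4655, -0.0347, 0.1061]
tool_rot: [0.001, 0.067, 0.998, -0.0]
contact_force: [-1.4, -1.6, 6.7]
grip_width: 0.189
grasp_force: 58.9
```

Emit:
{"method": "move_arm", "body": {
  "deltas": [
    [[8,-1,0,0,0,0,-1],[18,-2.3,0,0,0,0,-1],[28,-3.6,0,0,0,0,-1],[38,-4.9,0,0,0,0,-1],[46,-5.9,0,0,0,0,-1]]
  ]
}}

```text
time_s: 56.5
tcp_pos: [0.511, -0.0405, 0.1061]
tool_rot: [-0.0, 0.067, 0.998, -0.0]
contact_force: [-3.9, -1.9, 6.9]
grip_width: 0.189
grasp_force: 59.5
```

Emit:
{"method": "move_arm", "body": {
  "deltas": [
    [[8,-1,0,0,0,0,-1],[16,-2.1,0,0,0,0,-1],[22,-2.8,0,0,0,0,-1],[26,-3.3,0,0,0,0,-1],[28,-3.6,0,0,0,0,-1]]
  ]
}}

```text
time_s: 57.12
tcp_pos: [0.5389, -0.0441, 0.1061]
tool_rot: [-0.0, 0.067, 0.998, -0.0]
contact_force: [-2.4, -1.9, 7.9]
grip_width: 0.192
grasp_force: 59.3
```

Emit:
{"method": "move_arm", "body": {
  "deltas": [
    [[1,-0.1,0,0,0,0,-1],[2,-0.3,0,0,0,0,-1],[3,-0.4,0,0,0,0,-1],[3,-0.4,0,0,0,0,-1]]
  ]
}}

```text
time_s: 57.62
tcp_pos: [0.5419, -0.0444, 0.1061]
tool_rot: [0.0, 0.067, 0.998, -0.0]
contact_force: [-2.3, -1.9, 5.9]
grip_width: 0.185
grasp_force: 59.3
```

Emit:
{"method": "move_arm", "body": {
  "deltas": [
    [[1,-0.1,0,0,0,0,-1],[2,-0.2,0,0,0,0,-1],[2,-0.2,0,0,0,0,-1]]
  ]
}}

```text
time_s: 58.0
tcp_pos: [0.5426, -0.0445, 0.1061]
tool_rot: [-0.001, 0.067, 0.998, 0.0]
contact_force: [-5.4, -1.2, 8.4]
grip_width: 0.187
grasp_force: 59.4
```

Emit:
{"method": "move_arm", "body": {
  "deltas": [
    [[1,-0.1,0,0,0,0,-1],[1,-0.1,0,0,0,0,-1]]
  ]
}}

```text
time_s: 58.25
tcp_pos: [0.5425, -0.0445, 0.1061]
tool_rot: [-0.002, 0.067, 0.998, 0.0]
contact_force: [-6.5, -2.3, 10.4]
grip_width: 0.19
grasp_force: 59.7
```

Emit:
{"method": "move_arm", "body": {
  "deltas": [
    [[2,-0.2,0,0,0,0,-1],[3,-0.4,0,0,0,0,-1],[3,-0.4,0,0,0,0,-1]]
  ]
}}

```text
time_s: 58.62
tcp_pos: [0.5425, -0.0445, 0.106]
tool_rot: [-0.005, 0.067, 0.998, 0.001]
contact_force: [-13.5, 0.0, 17.4]
grip_width: 0.189
grasp_force: 60.5
```

```bash
python3 - <<'E'
from h import *
st(); c=cap('wrist'); P=cloud(c); H=hsv(c); h,s=H[...,0],H[...,1]; z=P[...,2]
print('knob',*comps(P,((h<8)|(h>172))&(s>130)&(z>.1)&(z<.14)),sep='\n ')
print('plates',*comps(P,(h>18)&(h<34)&(s>110)&(z>.150)&(z<.17)),sep='\n ')
c=cap('top'); P=cloud(c); H=hsv(c); h,s=H[...,0],H[...,1]; z=P[...,2]
print('cheeks',*comps(P,(h>100)&(h<130)&(s>110)&(z>.148)&(z<.165)&(P[...,1]<.1),5),sep='\n ')
E
```

```text
t 58.62 tcp [ 0.5425 -0.0445  0.106 ] q [-0.005  0.067  0.998  0.001] F [-13.5   0.   17.4] g 0.189 60.5
j [-0.11  0.67  0.21  1.92 -0.24  0.59  1.7 ]
knob
 ([543.5, -43.6], 'size', 16.1, 18.8, 'ang', 82.1, 'z', [105.0, 130.0, 131.8], 'mean', [539.8, -43.0, 124.6], 2739)
plates
cheeks
 ([607.1, 47.2], 'size', 7.8, 32.9, 'ang', 84.5, 'z', [149.8, 156.2, 160.5], 'mean', [607.5, 47.2, 155.7], 35)
 ([582.3, -148.8], 'size', 7.8, 35.6, 'ang', 80.9, 'z', [152.9, 157.2, 161.8], 'mean', [582.3, -148.7, 157.0], 33)
```

Emit:
{"method": "move_arm", "body": {
  "deltas": [
    [[-7,0.9,0,0,0,0,-1],[-15,1.9,0,0,0,0,-1],[-25,3.2,0,0,0,0,-1],[-35,4.5,0,0,0,0,-1],[-44,5.7,0,0,0,0,-1]]
  ]
}}

```text
time_s: 59.35
tcp_pos: [0.5048, -0.0397, 0.1061]
tool_rot: [0.002, 0.067, 0.998, -0.0]
contact_force: [1.3, -3.7, 5.6]
grip_width: 0.189
grasp_force: 59.1
```

Emit:
{"method": "move_arm", "body": {
  "deltas": [
    [[-9,1.2,0,0,0,0,-1],[-18,2.3,0,0,0,0,-1],[-26,3.3,0,0,0,0,-1],[-31,4,0,0,0,0,-1],[-34,4.4,0,0,0,0,-1]]
  ]
}}

```text
time_s: 59.98
tcp_pos: [0.4707, -0.0353, 0.106]
tool_rot: [0.001, 0.067, 0.998, -0.0]
contact_force: [1.8, -4.1, 7.1]
grip_width: 0.185
grasp_force: 59.3
```

Emit:
{"method": "move_arm", "body": {
  "deltas": [
    [[-2,0.3,0,0,0,0,-1],[-4,0.5,0,0,0,0,-1],[-6,0.8,0,0,0,0,-1],[-7,0.9,0,0,0,0,-1],[-7,0.9,0,0,0,0,-1]]
  ]
}}

```text
time_s: 60.6
tcp_pos: [0.4638, -0.0344, 0.106]
tool_rot: [0.001, 0.067, 0.998, -0.0]
contact_force: [1.8, -3.6, 6.9]
grip_width: 0.189
grasp_force: 59.4
```

Emit:
{"method": "move_arm", "body": {
  "deltas": [
    [[-2,0.3,0,0,0,0,-1],[-4,0.5,0,0,0,0,-1],[-5,0.6,0,0,0,0,-1],[-5,0.6,0,0,0,0,-1]]
  ]
}}

```text
time_s: 61.1
tcp_pos: [0.4632, -0.0344, 0.1061]
tool_rot: [0.005, 0.067, 0.998, -0.001]
contact_force: [9.9, -4.8, -2.6]
grip_width: 0.188
grasp_force: 58.6
```

Emit:
{"method": "move_arm", "body": {
  "deltas": [
    [[2,-0.2,0,0,0,0,-1],[2,-0.2,0,0,0,0,-0.4],[2,-0.2,0,0,0,0,0.06],[2,-0.2,0,0,0,0,0.06],[2,-0.2,0,0,0,0,0.06]]
  ]
}}

```text
time_s: 61.72
tcp_pos: [0.4596, -0.0331, 0.1052]
tool_rot: [-0.0, 0.066, 0.998, 0.0]
contact_force: [0.1, -0.5, -0.3]
grip_width: 0.535
grasp_force: 0.0
```

Emit:
{"method": "move_arm", "body": {
  "deltas": [
    [[0,0,25,0,0,0,0.06],[0,0,70,0,0,0,0.06],[-10,0,120,0,0,0,0.06],[-30,0,160,0,0,0,0.06],[-35,0,180,0,0,0,0.06]]
  ]
}}

```text
time_s: 62.35
tcp_pos: [0.4243, -0.0333, 0.2872]
tool_rot: [0.001, 0.066, 0.998, 0.0]
contact_force: [0.5, 0.7, -0.6]
grip_width: 0.528
grasp_force: 0.0
```

```bash
python3 fit.py w15.png; python3 - <<'E'
from h import *
c=cap('wrist')
print('nest',*caps(c,(.48,.56,-.14,.05),.107,.118,40),sep='\n')
print('tray',*caps(c,(.44,.56,-.42,-.29),.034,.06,30),sep='\n')
E
```

```text
t 62.35 tcp [ 0.4243 -0.0333  0.2872] q [0.001 0.066 0.998 0.   ] F [ 0.5  0.7 -0.6] g 0.528 0.0
j [-0.26  0.24  0.34  2.03 -0.1   0.88  1.58]
plates
 ([516.0, -66.2], 'size', 6.0, 41.3, 'ang', 81.0, 'z', [152.3, 159.9, 161.2], 'mean', [514.4, -66.0, 159.1], 379)
 ([522.8, -15.0], 'size', 6.0, 41.2, 'ang', 82.4, 'z', [153.6, 159.9, 161.3], 'mean', [520.7, -15.0, 159.2], 386)
plate profile [(495, np.float64(160.9)), (503, np.float64(160.9)), (511, np.float64(160.9)), (519, np.float64(161.2)), (527, np.float64(160.9)), (535, np.float64(160.6))]
plate profile [(502, np.float64(160.9)), (510, np.float64(160.9)), (518, np.float64(161.2)), (526, np.float64(161.0)), (534, np.float64(161.3)), (542, np.float64(160.5))]
rollers
 ([519.0, -40.5], 'size', 45.9, 14.5, 'ang', 82.4, 'z', [143.3, 145.7, 148.2], 'mean', [518.2, -42.8, 145.9], 690)
 ([513.8, -81.3], 'size', 21.0, 9.5, 'ang', 81.7, 'z', [143.4, 144.8, 146.1], 'mean', [513.9, -81.1, 144.8], 227)
cheeks
 ([525.3, 58.2], 'size', 8.6, 26.7, 'ang', 83.6, 'z', [156.0, 157.2, 158.3], 'mean', [521.9, 58.9, 157.2], 225)
 ([493.5, -137.1], 'size', 8.2, 13.1, 'ang', 83.6, 'z', [156.0, 157.2, 158.4], 'mean', [492.8, -137.0, 157.3], 142)
knob
 ([463.6, -33.3], 'size', 16.6, 16.1, 'ang', 38.0, 'z', [127.4, 130.8, 132.1], 'mean', [462.8, -33.3, 130.5], 315)
nest
(0.4923, -0.1338, np.float64(0.1159), 14.1, 6.3, np.int32(78), [42, 66, 104])
(0.5122, -0.0781, np.float64(0.1136), 11.8, 19.4, np.int32(226), [238, 235, 229])
(0.5182, -0.0403, np.float64(0.1137), 19.4, 17.8, np.int32(322), [229, 226, 220])
(0.5229, -0.0025, np.float64(0.1137), 19.6, 10.6, np.int32(197), [183, 179, 172])
tray
(0.4982, -0.3262, np.float64(0.0465), 19.2, 20.2, np.int32(386), [103, 101, 101])
(0.499, -0.3645, np.float64(0.0418), 5.2, 15.9, np.int32(119), [137, 135, 135])
```

View pics/w15.png

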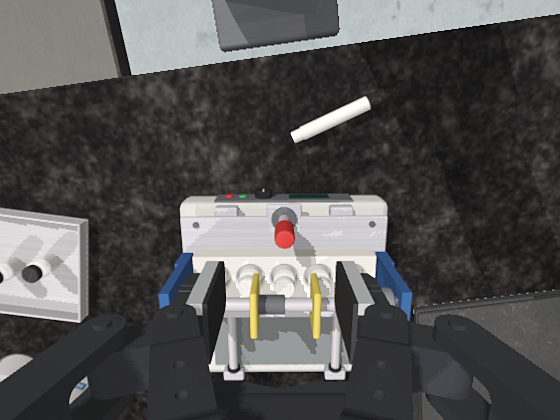

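```bash
python3 -c "
from rig import robot
print(robot.job_done())"
```

```text
the job is handed in; nothing more can be done
None
```

I handed the job in at about 62 s of the 210 s allowed, with both spent vials upright in the tray, all five new vials in the nest, the bar fitted at both cheeks, and the carriage run to the back stop and left at the front stop. The bar sits about 3 mm higher than at the start, roughly centred in the cheek holes.

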